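# Empty the bead cups and lay out the stall's tools

## Robot

A 6-joint arm with a two-finger parallel gripper is mounted at the origin on a cart in front of the work surface, level with it; the furniture and walls round the work are solid. World frame = base frame: x ahead of the robot, y to its left, z up, the work surface at z = 0. Lengths are in m, angles in degrees, forces in N, time in s.
With the tool pointing down it reaches from about 0.25 to 0.725 m from the base axis. Payload 4 kg.
Tool frame: the origin (TCP) lies on the mounting face of the last link; the fingertips stand 173 mm ahead of it and the grasp point (between the pads) lies 155 mm ahead of it (arm.pinch_z is the distance from the TCP to the grasp point, in m); z points along the fingers, y is the line along which they close (so a half turn about z gives the same grasp; the last joint's range is limited). The gripper opens to 85 mm and grips with 20 to 120 N. Pads are 22 mm wide; open, the fingers measure 114 mm over their backs; the gripper's body (76 mm by 85 mm) begins 54 mm behind the grasp point. The pads swing forward as they close: fully open they stand 13 mm farther back than shut.
Start: joints at [-74.828, 13.785, 0.286, 76.501, 0, 90], TCP at [0.131, -0.483, 0.405] pointing down, gripper open.
Joint ranges: [-155.79, 155.79], [-60.16, 107.12], [-62.33, 73.08], [-114, 123.19], [-81.49, 82.49], [-180, 180]. Speed limits (degrees/s): [159.86, 159.86, 180, 180, 180, 180].

## Interface

Orientations are given as [roll, pitch, yaw] about the fixed x, y, z axes, in that order (R = Rz(yaw) Ry(pitch) Rx(roll)).
In Python, from rig import arm, cams gives the robot as it stands.
- The arm moves only by the tool step_arm, never from a script. Its arguments are lists of equal length, an entry for each row: "xyz": the shift along the tool's x, y, z in m, a list of three; "twist": the turn, a rotation vector about the tool's x, y, z in degrees, a list of three; "claw": the closure, from 0 (fully open) to 1 (shut). A call has 1 to 8 rows; each row is the pose to reach, as a shift and turn from the pose commanded when the call began, along the tool's axes at that moment; what a row does not reach only later rows make up. A row lasts 1/8 s, in which the tool goes at most 62.5 mm and 10.7 degrees, less where a joint would pass 70% of its speed; a pose out of reach is approached as far as the arm can. A call with a gripper value outside its range is refused whole. The fingers move at their own pace and stop on an object; "squeeze" is the grip in N (left out, the last holds). Time passes only in rows, so rows that repeat a pose let the fingers close. It gives the time, the measured TCP pose, the force, the opening and the grip force at its end, in the units of the state.
- arm.sense(): the state, without advancing time (a new reading comes with each control period).
- cams.read_camera(name): name is "scene" or "top" or "wrist"; returns the picture (480x640x3 uint8, red, green, blue); there is no depth.
- cams.calibration(name): a dict with "vertical_fov" (degrees; the focal length in pixels is half the picture's height over the tangent of half this angle, whatever the lens; pixels are square), "cx", "cy" (the principal point, pixels), "xyz" and "rotation" of the camera in the world; the wrist camera has in their place "T_tool_cam" (4x4, takes a point from camera to tool coordinates, whose origin is the TCP and whose axes are the flange's). Camera axes: x right, y down, z forward; pixel columns grow to the right and rows downward; lengths in m; the calibration is good to about 2 mm. A picture is of the moment at which its call begins: read the wrist's pose just before it. calibration takes no time and is no camera call.
- arm.sign_off(): hands the job in; it is judged then, once.
The state is a dict: "clock": time; "joints": joint angles; "qvel": joint speeds; "tau": joint torques, N m; "eef_pos": TCP position; "ee_rot": TCP orientation; "wrist_force": force on the tool from outside, world axes, zero at the start; "wrist_torque": the same for the moment, N m; "finger_gap": finger opening in m; "gripper_force": force on a finger pad.
Only numpy, scipy, OpenCV 4.12 (cv2) and the standard library are available. Lean on these libraries where they do the work, as an engineer would, in place of code of your own. Each camera call takes 0.05 s, during which the arm holds its last target. There are 200 camera calls.

## Task

The bead table is closing for the day. First pour the clay beads from the little blue cup and the little white cup into the large brown-glazed cup, leaving none behind, and stand the emptied little cups upright on the table again. Then lay the flat brushes and the glue tube, whichever of them are out (one may already be on the board the wrong way round), flat and side by side on the dark wooden board, lengthwise, wholly on the board and not on top of one another, with the bristles and the glue's cap all pointing to the brass strip.

Things in the scene. Friction and masses are not known exactly. Their poses are not given: they have to be found in the camera images.
- cup_a: Little plain blue cup without a handle, 55 mm tall, 0.1 kg, holding 2 to 4 beads. Round; outside 51 mm across at the foot, widening evenly to 64 mm at the rim (58 mm at 31 mm up); wall 4 mm, floor 5 mm up. Origin: centre of its underside; z up through the mouth.
- cup_b: Little plain white cup, the same in shape and size, holding 2 to 4 beads. Origin: centre of its underside; z up through the mouth.
- big_cup: Large stoneware cup with a brown glazed inside and carved green outside, 94 mm across, 88 mm tall, 0.26 kg, mouth about 78 mm wide, empty at the start, standing loose on the table. Origin: centre of its underside; z up through the mouth.
- tool_board: Fixed dark wooden board on the table, 200 mm (its x) by 240 mm (its y), top face 8 mm above the table. A brass strip 12 mm wide runs along its +x end and stands 6 mm above the top face, from x = 88 to 100 mm. Origin: centre of its underside; z up.
- glue: Red squeeze tube of glue with a red screw cap at one end and a flat white crimp at the other, rigid, lying flat, 136 mm long (its y), 40 mm wide (x), 27 mm high, 0.05 kg. Origin: middle of the underside; the cap is at the +y end, z up. Its underside is slightly rounded: it may rest rolled up to 0.15 rad about its length, which does not matter. Grasp across x near the middle. May be absent.
- glue_cap (a point): Cap end of the glue tube: y = 66, z = 12 mm in its frame.
- glue_tail (a point): Flat crimped end of the glue tube: y = -66, z = 12 mm.
- red_brush: Flat brush with a red handle, rigid, lying flat, 150 x 42 x 20 mm, 0.06 kg; at the start on a green cutting mat, top 9.5 mm above the table. Origin: on the underside, midway along; +x to the bristles, z up. Round handle 19 mm thick from x = -75 to -5; steel ferrule 42 mm wide, x = -5 to 35; rigid bristles 39 mm wide, x = 35 to 75. Axis 10 mm up; it may lie either face up. May be absent.
- red_brush_tip (a point): End of the red brush's bristles: x = 75, z = 10 mm in its frame.
- red_brush_tail (a point): End of the red brush's handle: x = -75, z = 10 mm.
- blue_brush: Flat brush with a blue handle, rigid, lying flat, 150 x 42 x 20 mm, 0.06 kg; at the start on a green cutting mat, top 9.5 mm above the table. Origin: on the underside, midway along; +x to the bristles, z up. Round handle 19 mm thick from x = -75 to -5; steel ferrule 42 mm wide, x = -5 to 35; rigid bristles 39 mm wide, x = 35 to 75. Axis 10 mm up; it may lie either face up. May be absent.
- blue_brush_tip (a point): End of the blue brush's bristles: x = 75, z = 10 mm in its frame.
- blue_brush_tail (a point): End of the blue brush's handle: x = -75, z = 10 mm.
- yellow_brush: Flat brush with a yellow handle, rigid, lying flat, 150 x 42 x 20 mm, 0.06 kg; at the start on the board, wrong way round. Origin: on the underside, midway along; +x to the bristles, z up. Round handle 19 mm thick from x = -75 to -5; steel ferrule 42 mm wide, x = -5 to 35; rigid bristles 39 mm wide, x = 35 to 75. Axis 10 mm up; it may lie either face up. May be absent.
- yellow_brush_tip (a point): End of the yellow brush's bristles: x = 75, z = 10 mm in its frame.
- yellow_brush_tail (a point): End of the yellow brush's handle: x = -75, z = 10 mm.
- bead_a1: Round terracotta or orange clay bead, 16 mm across, 12 g, at the start in little cup a. Origin: its centre. May be absent.
- bead_a2: Round terracotta or orange clay bead, 16 mm across, 12 g, at the start in little cup a. Origin: its centre. May be absent.
- bead_a3: Round terracotta or orange clay bead, 16 mm across, 12 g, at the start in little cup a. Origin: its centre. May be absent.
- bead_a4: Round terracotta or orange clay bead, 16 mm across, 12 g, at the start in little cup a. Origin: its centre. May be absent.
- bead_b1: Round yellow or green clay bead, 16 mm across, 12 g, at the start in little cup b. Origin: its centre. May be absent.
- bead_b2: Round yellow or green clay bead, 16 mm across, 12 g, at the start in little cup b. Origin: its centre. May be absent.
- bead_b3: Round yellow or green clay bead, 16 mm across, 12 g, at the start in little cup b. Origin: its centre. May be absent.
- bead_b4: Round yellow or green clay bead, 16 mm across, 12 g, at the start in little cup b. Origin: its centre. May be absent.

How it is judged:
By the outcome, as a careful person would: the job done as asked, in the order asked, and still so for the second after the job is handed in, with the robot touching nothing.
Of bead_a1, bead_a2, bead_a3, bead_a4 only 2 to 4 are there at a start; the rules pass over those that are not, and their reading is None.
Of bead_b1, bead_b2, bead_b3, bead_b4 only 2 to 4 are there at a start; the rules pass over those that are not, and their reading is None.
Of red_brush, blue_brush, yellow_brush, glue only 3 to 4 are there at a start; the rules pass over those that are not, and their reading is None.
At some moment in a run one of red_brush, blue_brush, yellow_brush, glue may be knocked a few centimetres aside while the robot is not near it.
It also fails if it takes over 210 s, if anything falls off the work surface, if the arm or the gripper's body presses on something with over 40 N, if the wrist force passes 120 N, or if a joint passes its speed limit or range.

## Working session

There is one attempt and no reset: what is moved stays moved. The work goes in short steps, Python scripts to look and compute and a tool call to move; the robot and the scene stay as the last step left them, time stands still between calls to the robot, and variables do not carry over. Pictures are saved under pics/ and viewed, at most 14 in all, crops included, and the job is handed in when it is done.

Besides the shell and the picture viewer there is one more tool, called after "Emit:" by a JSON object that holds its "op" and its "data", one argument or row to a line. step_arm: Moves the arm, as the interface text tells. Its arguments: {"type":"object","properties":{"xyz":{"type":"array","items":{"type":"array","items":{"type":"number"}}},"twist":{"type":"array","items":{"type":"array","items":{"type":"number"}}},"claw":{"type":"array","items":{"type":"number"}},"squeeze":{"type":"number"}},"required":["xyz","twist","claw"]}

```bash
ls; mkdir -p pics; python3 - <<'E'
from rig import arm,cams
import cv2
s=arm.sense();print(s['clock'],s['eef_pos'],s['ee_rot'],s['finger_gap'],arm.pinch_z)
for n in("scene","top"):
    cv2.imwrite(f"pics/{n}0.png",cams.read_camera(n)[:,:,::-1]);print(n,cams.calibration(n))
print(cams.calibration("wrist"))
E
```

```text
pics
0.0 [ 0.13078573 -0.482323    0.40381672] [-1.79882453e+02 -1.78274084e-03  1.51685139e+01] 0.08537636268260115 0.1547
scene {'vertical_fov': 44.98958274228589, 'cx': 324.37046418322666, 'cy': 247.20993809813223, 'xyz': array([-0.06139517, -0.98956871,  0.728259  ]), 'rotation': array([-1.24380802e+02,  7.43124448e-02, -3.59883294e+01])}
top {'vertical_fov': 49.710277879575884, 'cx': 321.72961409203015, 'cy': 240.46426455461003, 'xyz': array([ 0.47162722, -0.17378718,  1.04149838]), 'rotation': array([-176.31113845,   -1.44028873,  -88.48570569])}
{'vertical_fov': 66.83345825384461, 'cx': 314.78884290374475, 'cy': 239.79523832061324, 'T_tool_cam': array([[ 1.73408489e-04, -9.48009483e-01, -3.18242030e-01,
         8.25881655e-02],
       [ 9.99999780e-01, -3.92404702e-05,  6.61788101e-04,
        -1.33520232e-03],
       [-6.39869362e-04, -3.18242075e-01,  9.48009268e-01,
         3.17406806e-02],
       [ 0.00000000e+00,  0.00000000e+00,  0.00000000e+00,
         1.00000000e+00]])}
```

View pics/top0.png

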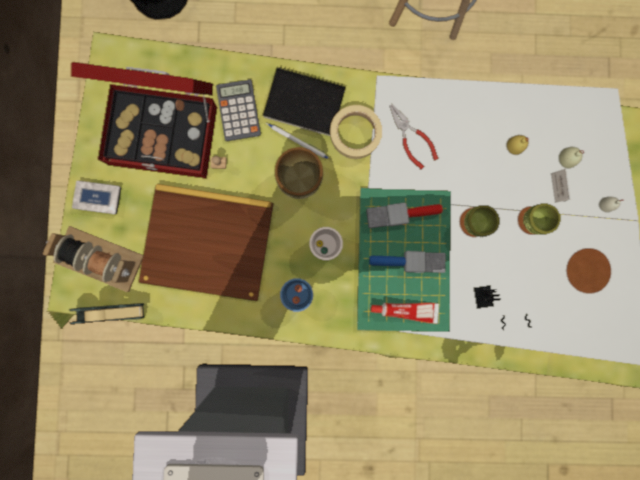

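View pics/scene0.png

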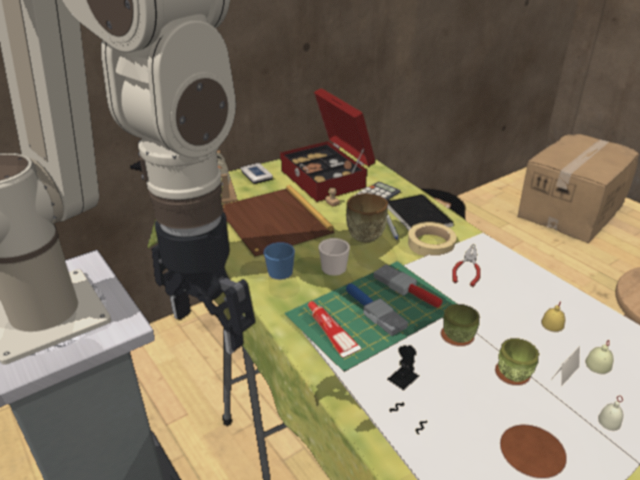

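Top view: blue cup ≈(297,295), white ≈(325,243), big cup ≈(299,172), and the board's brass strip is at its upper edge. The mat holds the red brush (bristles left), the blue brush (bristles right) and the glue (cap left). There is no yellow brush. I'll enlarge the view for pixel readings.

```bash
cat > h.py <<'E'
import numpy as np,cv2
from scipy.spatial.transform import Rotation as R
from rig import arm,cams
def cam(n):
    c=cams.calibration(n);f=240/np.tan(np.radians(c['vertical_fov']/2))
    if n=='wrist':
        s=arm.sense();T=np.eye(4);T[:3,:3]=R.from_euler('xyz',s['ee_rot'],degrees=True).as_matrix();T[:3,3]=s['eef_pos'];T=T@c['T_tool_cam']
        return f,c['cx'],c['cy'],T[:3,3],T[:3,:3]
    return f,c['cx'],c['cy'],np.array(c['xyz']),R.from_euler('xyz',c['rotation'],degrees=True).as_matrix()
def px2w(C,u,v,z):
    f,cx,cy,p,M=C;d=M@np.array([(u-cx)/f,(v-cy)/f,1.]);return p+d*(z-p[2])/d[2]
def w2px(C,P):
    f,cx,cy,p,M=C;q=M.T@(np.array(P)-p);return q[0]/q[2]*f+cx,q[1]/q[2]*f+cy
def shot(n,name):
    C=cam(n);im=cams.read_camera(n)[:,:,::-1].copy();cv2.imwrite(f'pics/{name}.png',im);return C,im
def crop(im,u0,v0,u1,v1,k,name):
    o=cv2.resize(im[v0:v1,u0:u1],None,fx=k,fy=k,interpolation=cv2.INTER_CUBIC)
    for u in range((u0//20+1)*20,u1,20):cv2.putText(o,str(u),(int((u-u0)*k),8),0,.3,(255,255,255),1);cv2.line(o,(int((u-u0)*k),10),(int((u-u0)*k),16),(255,255,255),1)
    for v in range((v0//20+1)*20,v1,20):cv2.putText(o,str(v),(0,int((v-v0)*k)),0,.3,(255,255,255),1);cv2.line(o,(20,int((v-v0)*k)),(26,int((v-v0)*k)),(255,255,255),1)
    cv2.imwrite(f'pics/{name}.png',o)
def tool(p):  # world shift to point p for the grasp point -> tool axes
    s=arm.sense();M=R.from_euler('xyz',s['ee_rot'],degrees=True).as_matrix()
    g=np.array(s['eef_pos'])+M[:,2]*arm.pinch_z
    return M.T@(np.array(p)-g)
E
python3 - <<'E'
from h import *
im=cv2.imread('pics/top0.png');crop(im,130,145,456,335,2.45,'c0')
E
```

```text
(no output)
```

View pics/c0.png

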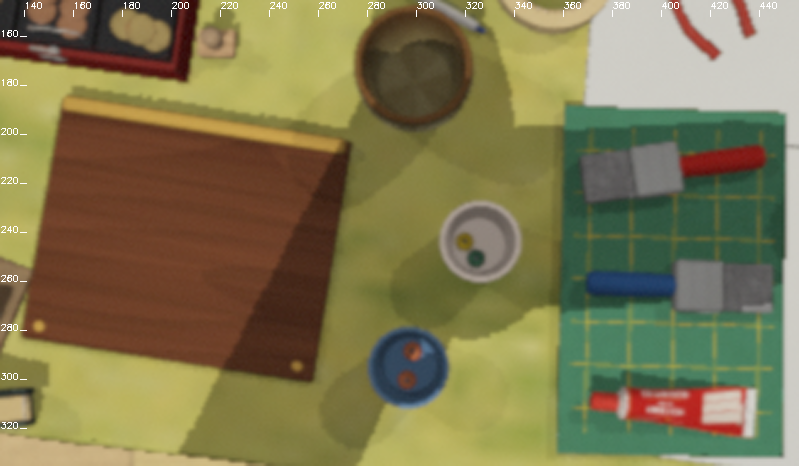

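```bash
python3 - <<'E'
from h import *
C=cam('top')
for n,x,y,z in [('big',414,68,.088),('white',480,242,.055),('blue',409,367,.055),('UL',62,97,.014),('UR',350,142,.014),('LR',313,381,.008),('LL',22,337,.008),('redtip',583,177,.02),('redtail',765,156,.02),('blutip',773,288,.02),('blutail',587,283,.02),('cap',590,402,.022),('tail',756,412,.022)]:
    print(n,px2w(C,130+x/2.45,145+y/2.45,z).round(4))
s=arm.sense();print(R.from_euler('xyz',s['ee_rot'],degrees=True).as_matrix().round(3),tool([0,0,0]))
E
```

```text
big [ 0.6586 -0.1505  0.088 ]
white [ 0.5298 -0.2051  0.055 ]
blue [ 0.4315 -0.1527  0.055 ]
UL [0.6404 0.1355 0.014 ]
UR [ 0.6107 -0.0985  0.014 ]
LR [ 0.4164 -0.0746  0.008 ]
LL [0.4457 0.1601 0.008 ]
redtip [ 0.5869 -0.2883  0.02  ]
redtail [ 0.6085 -0.4366  0.02  ]
blutip [ 0.5012 -0.4443  0.02  ]
blutail [ 0.5011 -0.2933  0.02  ]
cap [ 0.406  -0.2975  0.022 ]
tail [ 0.4013 -0.4311  0.022 ]
[[ 0.965  0.262 -0.001]
 [ 0.262 -0.965  0.002]
 [-0.    -0.002 -1.   ]] [ 2.25526920e-05 -4.98978974e-01  2.50162905e-01]
```

```bash
cat >> h.py <<'E'
def plan(p,az,pit,roll=0,back=0):
    """grasp point p, approach azimuth, pitch below horizontal, roll about tool z (x up at 0), back along approach"""
    s=arm.sense();M=R.from_euler('xyz',s['ee_rot'],degrees=True).as_matrix()
    a,b=np.radians([az,pit]);z=np.array([np.cos(a)*np.cos(b),np.sin(a)*np.cos(b),-np.sin(b)])
    x=np.array([np.cos(a)*np.sin(b),np.sin(a)*np.sin(b),np.cos(b)])
    N=np.c_[x,np.cross(z,x),z]@R.from_euler('z',roll,degrees=True).as_matrix()
    t=np.array(p)-z*(arm.pinch_z+back)
    print('xyz',(M.T@(t-s['eef_pos'])).round(4),'twist',R.from_matrix(M.T@N).as_rotvec(degrees=True).round(1),'tcp',t.round(3))
E
python3 - <<'E'
from h import *
plan([.4315,-.1527,.15],-19.5,35,0,.09)
plan([.4315,-.1527,.031],-19.5,35,0,.09)
E
```

```text
xyz [ 0.2117 -0.3533  0.1142] twist [-16.7  53.3  31.9] tcp [ 0.243 -0.086  0.29 ]
xyz [ 0.2117 -0.353   0.2332] twist [-16.7  53.3  31.9] tcp [ 0.243 -0.086  0.171]
```

```bash
python3 - <<'E'
from h import *
plan([.4315,-.1527,.16],-19.5,35)
E
```

```text
xyz [ 0.2723 -0.3112  0.1558] twist [-16.7  53.3  31.9] tcp [ 0.312 -0.11   0.249]
```

Emit:
{"op": "step_arm", "data": {
  "xyz": [
    [0.05, -0.06, 0.02],
    [0.1, -0.11, 0.05],
    [0.14, -0.16, 0.08],
    [0.18, -0.2, 0.1],
    [0.22, -0.25, 0.125],
    [0.25, -0.29, 0.145],
    [0.2723, -0.3112, 0.1558],
    [0.2723, -0.3112, 0.1558]
  ],
  "twist": [
    [-2.5, 8, 4.8],
    [-5, 16, 9.6],
    [-7.5, 24, 14.4],
    [-10, 32, 19],
    [-12.5, 40, 24],
    [-15, 48, 28.5],
    [-16.7, 53.3, 31.9],
    [-16.7, 53.3, 31.9]
  ],
  "claw": [0, 0, 0, 0, 0, 0, 0, 0],
  "squeeze": 30
}}

```text
clock: 1.1
eef_pos: [0.3368, -0.1179, 0.2762]
ee_rot: [179.8, -53.7, -19.2]
wrist_force: [-0.8, -0.8, 0.2]
finger_gap: 0.0856
gripper_force: 0.0
```

```bash
python3 - <<'E'
from h import *
print(arm.sense()['joints'],tool([.4315,-.1527,.16]))
plan([.4315,-.1527,.031],-19.5,35)
C,im=shot('wrist','w1')
E
```

```text
[-19.20349202  -6.88360299 -62.18207975 -18.98083389  -0.24127975
 180.00460195] [-0.03387075  0.00109545 -0.00466069]
xyz [-0.1414  0.0008  0.0718] twist [0.  1.3 0.2] tcp [ 0.312 -0.11   0.12 ]
```

View pics/w1.png

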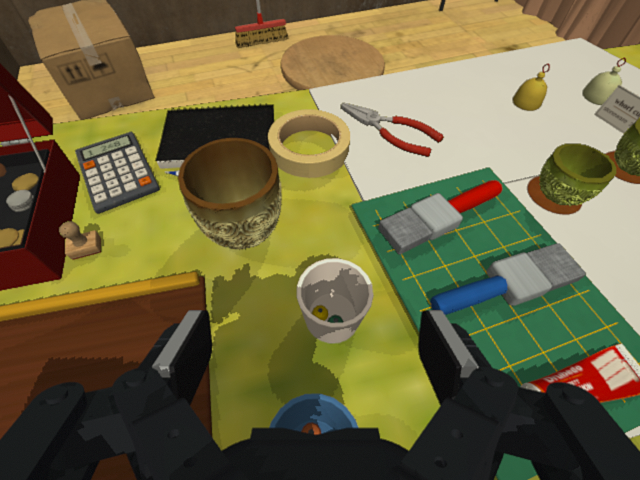

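J3 is at its limit because the blue cup is too near for this pitch. I'll use a steeper approach.

```bash
python3 - <<'E'
from h import *
plan([.4315,-.1527,.10],-19.5,50)
plan([.4315,-.1527,.031],-19.5,50)
E
```

```text
xyz [-0.0437  0.0049  0.0349] twist [ -0.5 -13.4   0.8] tcp [ 0.338 -0.12   0.219]
xyz [-0.0991  0.0045  0.0761] twist [ -0.5 -13.4   0.8] tcp [ 0.338 -0.12   0.15 ]
```

Emit:
{"op": "step_arm", "data": {
  "xyz": [
    [-0.02, 0.003, 0.017],
    [-0.0437, 0.0045, 0.0349],
    [-0.0437, 0.0045, 0.0349],
    [-0.0437, 0.0045, 0.0349]
  ],
  "twist": [
    [-0.3, -7, 0.4],
    [-0.5, -13.4, 0.8],
    [-0.5, -13.4, 0.8],
    [-0.5, -13.4, 0.8]
  ],
  "claw": [0, 0, 0, 0]
}}

```text
clock: 1.65
eef_pos: [0.3347, -0.125, 0.2188]
ee_rot: [-179.8, -39.9, -20.5]
wrist_force: [0.4, -0.2, 1.1]
finger_gap: 0.0855
gripper_force: 0.0
```

```bash
python3 - <<'E'
from h import *
print(arm.sense()['joints'],tool([.4315,-.1527,.10]))
plan([.4315,-.1527,.031],-19.5,50)
E
```

```text
[-20.57421651   1.20531406 -59.54991878 -10.69770498   0.27078625
 179.96179886] [ 0.0006768  -0.00732692  0.00088044]
xyz [-0.0438 -0.006   0.0538] twist [ 0.4  0.1 -0.8] tcp [ 0.338 -0.12   0.15 ]
```

Emit:
{"op": "step_arm", "data": {
  "xyz": [
    [0, -0.006, 0],
    [-0.022, -0.006, 0.027],
    [-0.0438, -0.006, 0.0538],
    [-0.0438, -0.006, 0.0538],
    [-0.0438, -0.006, 0.0538]
  ],
  "twist": [
    [0, 0, 0],
    [0, 0, 0],
    [0, 0, 0],
    [0, 0, 0],
    [0, 0, 0]
  ],
  "claw": [0, 0, 0, 0, 0]
}}

```text
clock: 2.28
eef_pos: [0.3466, -0.1273, 0.1552]
ee_rot: [-179.8, -39.2, -20.2]
wrist_force: [-0.6, -0.7, -0.1]
finger_gap: 0.0856
gripper_force: 0.0
```

```bash
python3 - <<'E'
from h import *
print(arm.sense()['joints'],tool([.4315,-.1527,.031]))
C,im=shot('wrist','w2')
E
```

```text
[-20.24718551  15.6994712  -62.28974455 -27.22685144   0.24679665
 179.96191601] [-0.01003452 -0.00485631 -0.00258412]
```

View pics/w2.png

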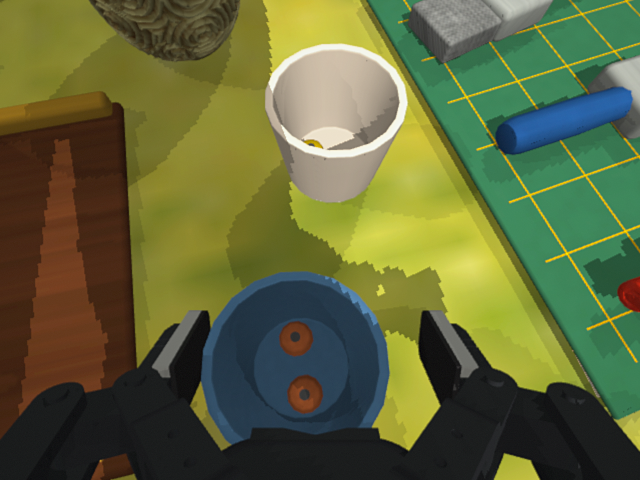

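```bash
python3 - <<'E'
from h import *
plan([.4315,-.1527,.033],-19.8,58)
E
```

```text
xyz [ 0.0102 -0.0049 -0.0026] twist [ 0.  -7.3 -0.3] tcp [ 0.354 -0.125  0.164]
```

Emit:
{"op": "step_arm", "data": {
  "xyz": [
    [0.0102, -0.005, -0.0026],
    [0.0102, -0.005, -0.0026],
    [0.0102, -0.005, -0.0026]
  ],
  "twist": [
    [0, -7.3, 0],
    [0, -7.3, 0],
    [0, -7.3, 0]
  ],
  "claw": [0, 0, 0]
}}

```text
clock: 2.7
eef_pos: [0.3539, -0.1282, 0.1644]
ee_rot: [-179.8, -32.3, -20.0]
wrist_force: [0.2, -0.5, -0.4]
finger_gap: 0.0857
gripper_force: 0.0
```

```bash
python3 - <<'E'
from h import *
print(arm.sense()['joints'],tool([.4315,-.1527,.033]))
plan([.4315,-.1527,.033],-19.8,58)
E
```

```text
[-20.00259433  12.30327885 -56.73818522 -11.36543176   0.24443899
 179.96057943] [-0.00158343 -0.00289818 -0.00017284]
xyz [-0.0007 -0.0033 -0.0002] twist [-0.1 -0.3 -0.1] tcp [ 0.354 -0.125  0.164]
```

Emit:
{"op": "step_arm", "data": {
  "xyz": [
    [-0.001, -0.003, 0],
    [-0.001, -0.003, 0],
    [-0.001, -0.003, 0],
    [-0.001, -0.003, 0],
    [-0.001, -0.003, 0],
    [-0.001, -0.003, 0]
  ],
  "twist": [
    [0, 0, 0],
    [0, 0, 0],
    [0, 0, 0],
    [0, 0, 0],
    [0, 0, 0],
    [0, 0, 0]
  ],
  "claw": [0, 0.4, 0.6, 0.6, 0.6, 0.6],
  "squeeze": 35
}}

```text
clock: 3.45
eef_pos: [0.3528, -0.1268, 0.1623]
ee_rot: [-179.7, -31.9, -19.8]
wrist_force: [-0.5, 1.9, 3.6]
finger_gap: 0.0611
gripper_force: 37.6
```

```bash
python3 - <<'E'
from h import *
plan([.4315,-.1527,.12],-19.8,58)
plan([.53,-.16,.21],-16,35)
plan([.62,-.16,.21],-13,10)
E
```

```text
xyz [ 0.0476 -0.0026 -0.075 ] twist [-0.3  0.1 -0. ] tcp [ 0.354 -0.125  0.251]
xyz [ 0.1158 -0.0208 -0.0885] twist [ 2.4 23.1 -2.8] tcp [ 0.408 -0.125  0.299]
xyz [ 0.1339 -0.0413 -0.0043] twist [ 5.6 48.  -4. ] tcp [ 0.472 -0.126  0.237]
```

Emit:
{"op": "step_arm", "data": {
  "xyz": [
    [0.015, 0, -0.025],
    [0.0476, 0, -0.075],
    [0.08, -0.01, -0.082],
    [0.1158, -0.0208, -0.0885],
    [0.1158, -0.0208, -0.0885],
    [0.1158, -0.0208, -0.0885],
    [0.1158, -0.0208, -0.0885]
  ],
  "twist": [
    [0, 0, 0],
    [0, 0, 0],
    [1.2, 10, -1.4],
    [2.4, 20, -2.8],
    [2.4, 23, -2.8],
    [2.4, 23, -2.8],
    [2.4, 23, -2.8]
  ],
  "claw": [0.6, 0.6, 0.6, 0.6, 0.6, 0.6, 0.6]
}}

```text
clock: 4.32
eef_pos: [0.4076, -0.1251, 0.2976]
ee_rot: [-180.0, -54.7, -16.1]
wrist_force: [-0.0, 0.1, -1.2]
finger_gap: 0.0609
gripper_force: 38.6
```

```bash
python3 - <<'E'
from h import *
print(arm.sense()['joints'])
plan([.66,-.152,.23],-13,30)
E
```

```text
[-17.39770384  -1.30310263 -53.05147554 -16.41802314   1.09456746
 179.25003385]
xyz [ 0.0751 -0.0369  0.0892] twist [ 2.6  5.3 -1.7] tcp [ 0.529 -0.122  0.307]
```

```bash
python3 - <<'E'
from h import *
plan([.66,-.152,.22],-13,45)
E
```

```text
xyz [ 0.1073 -0.0382  0.0965] twist [ 2.3 -9.7 -2. ] tcp [ 0.553 -0.127  0.329]
```

Emit:
{"op": "step_arm", "data": {
  "xyz": [
    [0.036, -0.013, 0.032],
    [0.072, -0.026, 0.064],
    [0.1073, -0.0382, 0.0965],
    [0.1073, -0.0382, 0.0965],
    [0.1073, -0.0382, 0.0965]
  ],
  "twist": [
    [0.8, -3.2, -0.7],
    [1.6, -6.4, -1.4],
    [2.3, -9.7, -2],
    [2.3, -9.7, -2],
    [2.3, -9.7, -2]
  ],
  "claw": [0.6, 0.6, 0.6, 0.6, 0.6]
}}

```text
clock: 4.95
eef_pos: [0.5529, -0.1277, 0.3296]
ee_rot: [179.9, -45.0, -12.9]
wrist_force: [-0.2, 0.2, -2.0]
finger_gap: 0.0606
gripper_force: 38.7
```

Emit:
{"op": "step_arm", "data": {
  "xyz": [
    [0, 0, 0],
    [0, 0, 0],
    [0, 0, 0],
    [0, 0, 0],
    [0, 0, 0],
    [0, 0, 0],
    [0, 0, 0],
    [0, 0, 0]
  ],
  "twist": [
    [0, 0, -10],
    [0, 0, -20],
    [0, 0, -30],
    [0, 0, -40],
    [0, 0, -50],
    [0, 0, -60],
    [0, 0, -70],
    [0, 0, -80]
  ],
  "claw": [0.6, 0.6, 0.6, 0.6, 0.6, 0.6, 0.6, 0.6]
}}

```text
clock: 5.95
eef_pos: [0.5516, -0.1277, 0.3296]
ee_rot: [135.4, -6.8, 70.1]
wrist_force: [-0.9, -0.1, -1.9]
finger_gap: 0.0608
gripper_force: 38.7
```

Emit:
{"op": "step_arm", "data": {
  "xyz": [
    [0, 0, 0],
    [0, 0, 0],
    [0, 0, 0],
    [0, 0, 0],
    [0, 0, 0],
    [0, 0, 0],
    [0, 0, 0],
    [0, 0, 0]
  ],
  "twist": [
    [0, 0, -10],
    [0, 0, -20],
    [0, 0, -30],
    [0, 0, -40],
    [0, 0, -50],
    [0, 0, -60],
    [0, 0, -70],
    [0, 0, -80]
  ],
  "claw": [0.6, 0.6, 0.6, 0.6, 0.6, 0.6, 0.6, 0.6]
}}

```text
clock: 6.95
eef_pos: [0.5516, -0.1277, 0.3296]
ee_rot: [161.5, 41.8, 140.2]
wrist_force: [-0.7, -0.8, -1.9]
finger_gap: 0.0606
gripper_force: 38.6
```

```bash
python3 - <<'E'
from h import *
s=arm.sense();print(s['eef_pos'],s['joints'],s['finger_gap'])
plan([.668,-.152,.175],-13,30,180)
plan([.671,-.152,.16],-13,10,180)
plan([.671,-.152,.16],-13,-5,180)
E
```

```text
[ 0.55161974 -0.12767162  0.32956661] [-1.30269469e+01  1.02487937e+01 -2.74259780e+01  7.32985592e+00
 -2.01132791e-02  1.96131524e+01] 0.06061336197146311
xyz [ 0.0623 -0.0196  0.0439] twist [ -2.6 -14.9 -19.5] tcp [ 0.537 -0.122  0.252]
xyz [ 0.1165 -0.0381  0.0793] twist [ -6.  -34.7 -19. ] tcp [ 0.523 -0.118  0.187]
xyz [ 0.1445 -0.0481  0.1066] twist [ -8.6 -49.5 -18.3] tcp [ 0.521 -0.117  0.147]
```

```bash
python3 - <<'E'
from h import *
plan([.668,-.150,.185],-13,32,180)
plan([.671,-.150,.175],-13,15,180)
plan([.671,-.150,.175],-13,0,180)
E
```

```text
xyz [ 0.0517 -0.0137  0.0352] twist [ -2.3 -12.9 -19.5] tcp [ 0.54  -0.12   0.267]
xyz [ 0.0967 -0.029   0.0611] twist [ -5.2 -29.7 -19.2] tcp [ 0.525 -0.116  0.215]
xyz [ 0.1269 -0.0398  0.0857] twist [ -7.7 -44.5 -18.6] tcp [ 0.52  -0.115  0.175]
```

Emit:
{"op": "step_arm", "data": {
  "xyz": [
    [0.017, -0.005, 0.012],
    [0.035, -0.009, 0.024],
    [0.0517, -0.0137, 0.0352],
    [0.074, -0.021, 0.048],
    [0.0967, -0.029, 0.0611],
    [0.112, -0.034, 0.073],
    [0.1269, -0.0398, 0.0857],
    [0.1269, -0.0398, 0.0857]
  ],
  "twist": [
    [-0.7, -4, -6.5],
    [-1.5, -8.5, -13],
    [-2.3, -12.9, -19.5],
    [-3.7, -21, -19.4],
    [-5.2, -29.7, -19.2],
    [-6.4, -37, -18.9],
    [-7.7, -44.5, -18.6],
    [-7.7, -44.5, -18.6]
  ],
  "claw": [0.6, 0.6, 0.6, 0.6, 0.6, 0.6, 0.6, 0.6]
}}

```text
clock: 7.95
eef_pos: [0.5215, -0.1147, 0.1757]
ee_rot: [50.1, 89.7, 36.9]
wrist_force: [1.4, 0.5, -2.2]
finger_gap: 0.0608
gripper_force: 38.6
```

Emit:
{"op": "step_arm", "data": {
  "xyz": [
    [0, 0, 0],
    [0, 0, 0],
    [0, 0, 0],
    [0, 0, 0]
  ],
  "twist": [
    [0, 0, 0],
    [0, 0, 0],
    [0, 0, 0],
    [0, 0, 0]
  ],
  "claw": [0.6, 0.6, 0.6, 0.6]
}}

```text
clock: 8.45
eef_pos: [0.5235, -0.1148, 0.1786]
ee_rot: [33.2, 89.6, 19.9]
wrist_force: [0.1, -0.9, -0.7]
finger_gap: 0.0609
gripper_force: 38.6
```

```bash
python3 - <<'E'
from h import *
s=arm.sense();print(s['eef_pos'],s['ee_rot'],s['joints'],tool([.671,-.15,.175]))
C,im=shot('scene','s1');C,im2=shot('top','t1')
cv2.imwrite('pics/m1.png',np.hstack([cv2.resize(im[150:330,250:450],None,fx=2,fy=2,interpolation=2),cv2.resize(im2[100:280,230:430],None,fx=2,fy=2,interpolation=2)]))
E
```

```text
[ 0.523512   -0.11477077  0.17863076] [33.1539959  89.58447002 19.93470493] [ -12.09155772   49.30254919  -52.11419629 -101.76469529   -1.12840235
    0.2204002 ] [ 0.00454909 -0.00058459 -0.0030888 ]
```

View pics/m1.png

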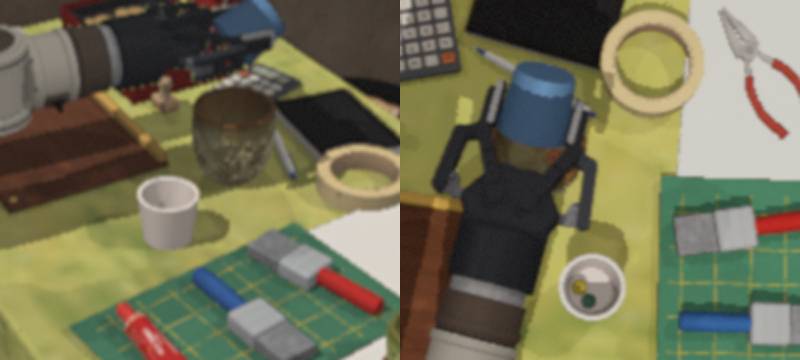

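```bash
python3 - <<'E'
from h import *
plan([.665,-.150,.185],-13,32,180)
plan([.64,-.150,.22],-13,50,180)
plan([.62,-.150,.22],-13,52,160)
E
```

```text
xyz [-0.0889 -0.0021  0.0152] twist [-0.1 32.3 -0.3] tcp [ 0.537 -0.12   0.267]
xyz [-0.1604 -0.0074  0.023 ] twist [-0.1 50.3 -0.3] tcp [ 0.543 -0.128  0.339]
xyz [-0.1639 -0.012   0.0077] twist [ -9.2  51.7 -18.9] tcp [ 0.527 -0.129  0.342]
```

Emit:
{"op": "step_arm", "data": {
  "xyz": [
    [-0.03, -0.001, 0.005],
    [-0.06, -0.001, 0.01],
    [-0.0889, -0.0021, 0.0152],
    [-0.125, -0.005, 0.019],
    [-0.1604, -0.0074, 0.023],
    [-0.1604, -0.0074, 0.023]
  ],
  "twist": [
    [0, 10, 0],
    [0, 20, 0],
    [0, 30, 0],
    [0, 40, 0],
    [0, 50, 0],
    [0, 50.3, 0]
  ],
  "claw": [0.6, 0.6, 0.6, 0.6, 0.6, 0.6]
}}

```text
clock: 9.3
eef_pos: [0.5469, -0.1277, 0.3243]
ee_rot: [179.7, 53.3, 166.6]
wrist_force: [2.0, 0.2, -2.0]
finger_gap: 0.0614
gripper_force: 38.6
```

Emit:
{"op": "step_arm", "data": {
  "xyz": [
    [0, 0, 0],
    [0, 0, 0],
    [0, 0, 0],
    [0, 0, 0],
    [0, 0, 0],
    [0, 0, 0],
    [0, 0, 0],
    [0, 0, 0]
  ],
  "twist": [
    [0, 0, 10.5],
    [0, 0, 21],
    [0, 0, 31.5],
    [0, 0, 42],
    [0, 0, 52.5],
    [0, 0, 63],
    [0, 0, 73.5],
    [0, 0, 84]
  ],
  "claw": [0.6, 0.6, 0.6, 0.6, 0.6, 0.6, 0.6, 0.6]
}}

```text
clock: 10.3
eef_pos: [0.5469, -0.1276, 0.322]
ee_rot: [126.8, 4.4, 80.2]
wrist_force: [-0.4, -0.2, -0.8]
finger_gap: 0.0606
gripper_force: 38.7
```

Emit:
{"op": "step_arm", "data": {
  "xyz": [
    [0, 0, 0],
    [0, 0, 0],
    [0, 0, 0],
    [0, 0, 0],
    [0, 0, 0],
    [0, 0, 0],
    [0, 0, 0],
    [0, 0, 0]
  ],
  "twist": [
    [0, 0, 10.5],
    [0, 0, 21],
    [0, 0, 31.5],
    [0, 0, 42],
    [0, 0, 52.5],
    [0, 0, 63],
    [0, 0, 73.5],
    [0, 0, 84]
  ],
  "claw": [0.6, 0.6, 0.6, 0.6, 0.6, 0.6, 0.6, 0.6]
}}

```text
clock: 11.3
eef_pos: [0.5469, -0.1276, 0.322]
ee_rot: [165.1, -51.9, 5.7]
wrist_force: [0.2, 0.5, -0.5]
finger_gap: 0.061
gripper_force: 38.7
```

```bash
python3 - <<'E'
from h import *
s=arm.sense();print(s['eef_pos'],s['ee_rot'],s['joints'])
plan([.4315,-.1480,.14],-19.8,58)
E
```

```text
[ 0.54689751 -0.12761227  0.32199681] [165.06293104 -51.86587494   5.6624084 ] [-1.31484240e+01  1.03269683e+01 -3.36323318e+01 -7.32973723e+00
  6.09448374e-02  1.68515015e+02]
xyz [-0.1578  0.0052 -0.1215] twist [ -2.4 -21.8  16.3] tcp [ 0.354 -0.12   0.271]
```

Emit:
{"op": "step_arm", "data": {
  "xyz": [
    [-0.04, 0.001, -0.03],
    [-0.08, 0.003, -0.06],
    [-0.12, 0.004, -0.09],
    [-0.1578, 0.0052, -0.1215],
    [-0.1578, 0.0052, -0.1215],
    [-0.1578, 0.0052, -0.1215]
  ],
  "twist": [
    [-0.6, -5.4, 4],
    [-1.2, -11, 8],
    [-1.8, -16, 12],
    [-2.4, -21.8, 16.3],
    [-2.4, -21.8, 16.3],
    [-2.4, -21.8, 16.3]
  ],
  "claw": [0.6, 0.6, 0.6, 0.6, 0.6, 0.6]
}}

```text
clock: 12.05
eef_pos: [0.3542, -0.1247, 0.2721]
ee_rot: [179.8, -32.2, -19.3]
wrist_force: [0.3, -0.4, -1.0]
finger_gap: 0.0605
gripper_force: 38.7
```

```bash
python3 - <<'E'
from h import *
s=arm.sense();print(s['joints'])
plan([.4315,-.1480,.032],-19.8,58.1)
E
```

```text
[-19.32520653  -4.22575421 -47.92958586  14.09164896  -0.20254005
 179.94341007]
xyz [-0.0589 -0.0047  0.0914] twist [-0.  -0.3  0.5] tcp [ 0.355 -0.12   0.163]
```

Emit:
{"op": "step_arm", "data": {
  "xyz": [
    [-0.02, 0, 0.03],
    [-0.04, 0, 0.06],
    [-0.053, 0, 0.082],
    [-0.0579, 0, 0.0904],
    [-0.0579, 0, 0.0904],
    [-0.0579, 0, 0.0904]
  ],
  "twist": [
    [0, 0, 0],
    [0, 0, 0],
    [0, 0, 0],
    [0, 0, 0],
    [0, 0, 0],
    [0, 0, 0]
  ],
  "claw": [0.6, 0.6, 0.6, 0.6, 0.6, 0.6]
}}

```text
clock: 12.8
eef_pos: [0.3536, -0.1246, 0.1644]
ee_rot: [179.8, -32.1, -19.2]
wrist_force: [-0.5, -0.1, -0.3]
finger_gap: 0.0608
gripper_force: 37.7
```

```bash
python3 - <<'E'
from h import *
print(tool([.4315,-.1480,.0315]))
E
```

```text
[-0.00177375 -0.00424046  0.00103817]
```

Emit:
{"op": "step_arm", "data": {
  "xyz": [
    [-0.0011, 0, 0.0018],
    [-0.0011, 0, 0.0018],
    [-0.0011, 0, 0.0018],
    [-0.0011, 0, 0.0018],
    [-0.0011, 0, 0.0018],
    [0.02, 0, -0.035],
    [0.053, 0, -0.085],
    [0.053, 0, -0.085]
  ],
  "twist": [
    [0, 0, 0],
    [0, 0, 0],
    [0, 0, 0],
    [0, 0, 0],
    [0, 0, 0],
    [0, 0, 0],
    [0, 0, 0],
    [0, 0, 0]
  ],
  "claw": [0.6, 0.4, 0, 0, 0, 0, 0, 0]
}}

```text
clock: 13.8
eef_pos: [0.3551, -0.125, 0.2696]
ee_rot: [179.8, -32.7, -19.2]
wrist_force: [0.9, 0.1, 0.4]
finger_gap: 0.0855
gripper_force: 0.0
```

```bash
python3 - <<'E'
from h import *
plan([.5298,-.2051,.13],-21.2,58)
C,im=shot('wrist','w3');C,im2=shot('top','t2')
cv2.imwrite('pics/m2.png',np.hstack([cv2.resize(im,None,fx=.65,fy=.65,interpolation=3),cv2.resize(im2[145:325,230:360],None,fx=1.73*1,fy=1.7333,interpolation=2)]))
E
```

```text
xyz [0.0875 0.015  0.0663] twist [-0.8 -0.8  1.6] tcp [ 0.453 -0.175  0.261]
```

View pics/m2.png

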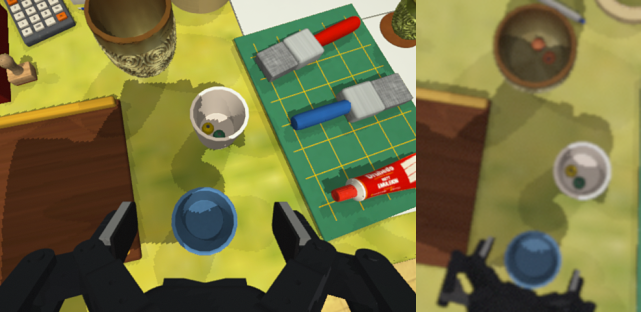

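Both orange beads are in the big cup, and the blue cup is empty and upright. Next is the white cup.

Emit:
{"op": "step_arm", "data": {
  "xyz": [
    [0.04, 0.007, 0.0],
    [0.0875, 0.015, 0.03],
    [0.0875, 0.015, 0.0663],
    [0.0875, 0.015, 0.0663],
    [0.0875, 0.015, 0.0663]
  ],
  "twist": [
    [-0.4, -0.4, 0.8],
    [-0.8, -0.8, 1.6],
    [-0.8, -0.8, 1.6],
    [-0.8, -0.8, 1.6],
    [-0.8, -0.8, 1.6]
  ],
  "claw": [0, 0, 0, 0, 0]
}}

```text
clock: 14.52
eef_pos: [0.4495, -0.174, 0.2522]
ee_rot: [179.9, -30.9, -21.1]
wrist_force: [-0.6, -0.3, -0.5]
finger_gap: 0.0853
gripper_force: 0.0
```

```bash
python3 - <<'E'
from h import *
print(tool([.5298,-.2051,.13]))
plan([.5298,-.2051,.033],-21.2,58)
E
```

```text
[ 0.01106676 -0.00012203 -0.00560475]
xyz [-0.0417 -0.0002  0.0776] twist [0.  1.1 0.1] tcp [ 0.453 -0.175  0.164]
```

Emit:
{"op": "step_arm", "data": {
  "xyz": [
    [0.01, 0, 0],
    [-0.01, 0, 0.03],
    [-0.03, 0, 0.06],
    [-0.0417, 0, 0.0776],
    [-0.0417, 0, 0.0776],
    [-0.0417, 0, 0.0776],
    [-0.0417, 0, 0.0776]
  ],
  "twist": [
    [0, 1.1, 0],
    [0, 1.1, 0],
    [0, 1.1, 0],
    [0, 1.1, 0],
    [0, 1.1, 0],
    [0, 1.1, 0],
    [0, 1.1, 0]
  ],
  "claw": [0, 0, 0, 0, 0, 0, 0]
}}

```text
clock: 15.4
eef_pos: [0.456, -0.1766, 0.168]
ee_rot: [179.9, -32.5, -21.1]
wrist_force: [-0.0, -0.2, -0.4]
finger_gap: 0.0853
gripper_force: 0.0
```

```bash
python3 - <<'E'
from h import *
plan([.5298,-.2051,.033],-21.2,58)
C,im=shot('wrist','w4');cv2.imwrite('pics/w4s.png',cv2.resize(im,None,fx=.6,fy=.6,interpolation=3))
E
```

```text
xyz [-0.0045 -0.0001  0.0016] twist [ 0.  -0.5  0.1] tcp [ 0.453 -0.175  0.164]
```

View pics/w4s.png

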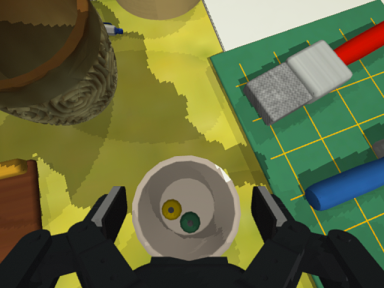

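The white cup is centred between the pads, and the big cup and red brush are clear of the fingers. Closing the gripper.

Emit:
{"op": "step_arm", "data": {
  "xyz": [
    [-0.0045, 0, 0.0016],
    [-0.0045, 0, 0.0016],
    [-0.0045, 0, 0.0016],
    [-0.0045, 0, 0.0016],
    [-0.0045, 0, 0.0016],
    [-0.0045, 0, 0.0016]
  ],
  "twist": [
    [0, 0, 0],
    [0, 0, 0],
    [0, 0, 0],
    [0, 0, 0],
    [0, 0, 0],
    [0, 0, 0]
  ],
  "claw": [0, 0.4, 0.6, 0.6, 0.6, 0.6],
  "squeeze": 35
}}

```text
clock: 16.2
eef_pos: [0.4524, -0.1753, 0.1627]
ee_rot: [179.9, -32.3, -21.1]
wrist_force: [-2.1, 0.1, 4.0]
finger_gap: 0.0601
gripper_force: 38.0
```

```bash
python3 - <<'E'
from h import *
s=arm.sense();M=R.from_euler('xyz',s['ee_rot'],degrees=True).as_matrix();print((s['eef_pos']+M[:,2]*arm.pinch_z),np.degrees(np.arcsin(-M[2,2])))
plan([.5298,-.2051,.16],-21.2,58)
plan([.60,-.18,.23],-16,50)
plan([.66,-.152,.22],-13,45)
E
```

```text
[ 0.529551   -0.20528219  0.03197928] 57.66074478533091
xyz [ 6.950e-02 -1.000e-04 -1.081e-01] twist [ 0.  -0.3  0.1] tcp [ 0.453 -0.175  0.291]
xyz [ 0.1335 -0.0398 -0.1355] twist [ 3.1  7.7 -4.1] tcp [ 0.504 -0.153  0.349]
xyz [ 0.1542 -0.081  -0.0998] twist [ 5.2 12.6 -6.4] tcp [ 0.553 -0.127  0.329]
```

Emit:
{"op": "step_arm", "data": {
  "xyz": [
    [0.0175, 0, -0.027],
    [0.0375, 0, -0.058],
    [0.0695, 0, -0.1081],
    [0.1, -0.02, -0.122],
    [0.1335, -0.0398, -0.1355],
    [0.1542, -0.081, -0.0998],
    [0.1542, -0.081, -0.0998],
    [0.1542, -0.081, -0.0998]
  ],
  "twist": [
    [0, 0, 0],
    [0, 0, 0],
    [0, 0, 0],
    [1.5, 3.8, -2],
    [3.1, 7.7, -4.1],
    [5.2, 12.6, -6.4],
    [5.2, 12.6, -6.4],
    [5.2, 12.6, -6.4]
  ],
  "claw": [0.6, 0.6, 0.6, 0.6, 0.6, 0.6, 0.6, 0.6]
}}

```text
clock: 17.2
eef_pos: [0.5527, -0.1271, 0.3273]
ee_rot: [-180.0, -44.7, -12.9]
wrist_force: [0.3, -0.9, -1.3]
finger_gap: 0.0606
gripper_force: 38.9
```

Emit:
{"op": "step_arm", "data": {
  "xyz": [
    [0, 0, 0],
    [0, 0, 0],
    [0, 0, 0],
    [0, 0, 0],
    [0, 0, 0],
    [0, 0, 0],
    [0, 0, 0],
    [0, 0, 0]
  ],
  "twist": [
    [0, 0, -10],
    [0, 0, -20],
    [0, 0, -30],
    [0, 0, -40],
    [0, 0, -50],
    [0, 0, -60],
    [0, 0, -70],
    [0, 0, -80]
  ],
  "claw": [0.6, 0.6, 0.6, 0.6, 0.6, 0.6, 0.6, 0.6]
}}

```text
clock: 18.2
eef_pos: [0.5524, -0.1281, 0.3293]
ee_rot: [135.5, -6.8, 70.1]
wrist_force: [0.2, -0.4, -0.7]
finger_gap: 0.0604
gripper_force: 38.8
```

Emit:
{"op": "step_arm", "data": {
  "xyz": [
    [0, 0, 0],
    [0, 0, 0],
    [0, 0, 0],
    [0, 0, 0],
    [0, 0, 0],
    [0, 0, 0],
    [0, 0, 0],
    [0, 0, 0]
  ],
  "twist": [
    [0, 0, -10],
    [0, 0, -20],
    [0, 0, -30],
    [0, 0, -40],
    [0, 0, -50],
    [0, 0, -60],
    [0, 0, -70],
    [0, 0, -80]
  ],
  "claw": [0.6, 0.6, 0.6, 0.6, 0.6, 0.6, 0.6, 0.6]
}}

```text
clock: 19.2
eef_pos: [0.5524, -0.1281, 0.3293]
ee_rot: [161.5, 41.6, 140.2]
wrist_force: [-0.3, -0.1, -1.8]
finger_gap: 0.0607
gripper_force: 38.7
```

```bash
python3 - <<'E'
from h import *
print(arm.sense()['finger_gap'])
plan([.668,-.150,.185],-13,32,180)
plan([.671,-.150,.175],-13,15,180)
plan([.671,-.150,.175],-13,0,180)
E
```

```text
0.06068580762981163
xyz [ 0.0521 -0.0137  0.0345] twist [ -2.3 -13.  -19.6] tcp [ 0.54  -0.12   0.267]
xyz [ 0.0971 -0.0291  0.0605] twist [ -5.2 -29.8 -19.2] tcp [ 0.525 -0.116  0.215]
xyz [ 0.1272 -0.0398  0.0852] twist [ -7.8 -44.7 -18.7] tcp [ 0.52  -0.115  0.175]
```

Same state as the blue pour, so I'll use the same moves.

Emit:
{"op": "step_arm", "data": {
  "xyz": [
    [0.017, -0.005, 0.012],
    [0.035, -0.009, 0.024],
    [0.0517, -0.0137, 0.0352],
    [0.074, -0.021, 0.048],
    [0.0967, -0.029, 0.0611],
    [0.112, -0.034, 0.073],
    [0.1269, -0.0398, 0.0857],
    [0.1269, -0.0398, 0.0857]
  ],
  "twist": [
    [-0.7, -4, -6.5],
    [-1.5, -8.5, -13],
    [-2.3, -12.9, -19.5],
    [-3.7, -21, -19.4],
    [-5.2, -29.7, -19.2],
    [-6.4, -37, -18.9],
    [-7.7, -44.5, -18.6],
    [-7.7, -44.5, -18.6]
  ],
  "claw": [0.6, 0.6, 0.6, 0.6, 0.6, 0.6, 0.6, 0.6]
}}

```text
clock: 20.2
eef_pos: [0.5218, -0.1148, 0.1743]
ee_rot: [78.3, 89.7, 65.0]
wrist_force: [1.4, -0.3, -1.7]
finger_gap: 0.0604
gripper_force: 38.7
```

Emit:
{"op": "step_arm", "data": {
  "xyz": [
    [0, 0, 0],
    [0, 0, 0],
    [0, 0, 0],
    [0, 0, 0]
  ],
  "twist": [
    [0, 0, 0],
    [0, 0, 0],
    [0, 0, 0],
    [0, 0, 0]
  ],
  "claw": [0.6, 0.6, 0.6, 0.6]
}}

```text
clock: 20.7
eef_pos: [0.5225, -0.1141, 0.177]
ee_rot: [74.3, 89.7, 61.1]
wrist_force: [0.6, 0.4, 0.0]
finger_gap: 0.0607
gripper_force: 38.7
```

Emit:
{"op": "step_arm", "data": {
  "xyz": [
    [-0.03, -0.001, 0.005],
    [-0.06, -0.001, 0.01],
    [-0.0889, -0.0021, 0.0152],
    [-0.125, -0.005, 0.019],
    [-0.1604, -0.0074, 0.023],
    [-0.1604, -0.0074, 0.023]
  ],
  "twist": [
    [0, 10, 0],
    [0, 20, 0],
    [0, 30, 0],
    [0, 40, 0],
    [0, 50, 0],
    [0, 50.3, 0]
  ],
  "claw": [0.6, 0.6, 0.6, 0.6, 0.6, 0.6]
}}

```text
clock: 21.45
eef_pos: [0.5463, -0.1272, 0.3232]
ee_rot: [179.6, 53.2, 166.5]
wrist_force: [1.4, 0.3, -2.0]
finger_gap: 0.0608
gripper_force: 38.7
```

Emit:
{"op": "step_arm", "data": {
  "xyz": [
    [0, 0, 0],
    [0, 0, 0],
    [0, 0, 0],
    [0, 0, 0],
    [0, 0, 0],
    [0, 0, 0],
    [0, 0, 0],
    [0, 0, 0]
  ],
  "twist": [
    [0, 0, 10.5],
    [0, 0, 21],
    [0, 0, 31.5],
    [0, 0, 42],
    [0, 0, 52.5],
    [0, 0, 63],
    [0, 0, 73.5],
    [0, 0, 84]
  ],
  "claw": [0.6, 0.6, 0.6, 0.6, 0.6, 0.6, 0.6, 0.6]
}}

```text
clock: 22.45
eef_pos: [0.5463, -0.1272, 0.3209]
ee_rot: [126.9, 4.3, 80.2]
wrist_force: [-0.4, -0.1, -0.9]
finger_gap: 0.0608
gripper_force: 38.7
```

Emit:
{"op": "step_arm", "data": {
  "xyz": [
    [0, 0, 0],
    [0, 0, 0],
    [0, 0, 0],
    [0, 0, 0],
    [0, 0, 0],
    [0, 0, 0],
    [0, 0, 0],
    [0, 0, 0]
  ],
  "twist": [
    [0, 0, 10.5],
    [0, 0, 21],
    [0, 0, 31.5],
    [0, 0, 42],
    [0, 0, 52.5],
    [0, 0, 63],
    [0, 0, 73.5],
    [0, 0, 84]
  ],
  "claw": [0.6, 0.6, 0.6, 0.6, 0.6, 0.6, 0.6, 0.6]
}}

```text
clock: 23.45
eef_pos: [0.5463, -0.1272, 0.3209]
ee_rot: [165.2, -51.8, 5.6]
wrist_force: [0.0, -0.3, -0.2]
finger_gap: 0.0605
gripper_force: 38.9
```

```bash
python3 - <<'E'
from h import *
s=arm.sense();print(s['joints'])
plan([.525,-.205,.14],-21.2,57.7)
E
```

```text
[-1.31266771e+01  1.03508401e+01 -3.37308586e+01 -7.32849984e+00
  1.04099293e-01  1.68566073e+02]
xyz [-0.1029  0.0496 -0.0381] twist [ -3.5 -21.4  17.3] tcp [ 0.448 -0.175  0.271]
```

Emit:
{"op": "step_arm", "data": {
  "xyz": [
    [-0.03, 0.015, -0.02],
    [-0.06, 0.03, -0.03],
    [-0.08, 0.04, -0.038],
    [-0.1029, 0.0496, -0.0381],
    [-0.1029, 0.0496, -0.0381],
    [-0.1029, 0.0496, -0.0381]
  ],
  "twist": [
    [-0.9, -5.4, 4.3],
    [-1.8, -11, 8.6],
    [-2.7, -16, 13],
    [-3.5, -21.4, 17.3],
    [-3.5, -21.4, 17.3],
    [-3.5, -21.4, 17.3]
  ],
  "claw": [0.6, 0.6, 0.6, 0.6, 0.6, 0.6]
}}

```text
clock: 24.2
eef_pos: [0.4493, -0.1759, 0.2714]
ee_rot: [179.7, -32.5, -20.8]
wrist_force: [1.0, 0.8, -1.4]
finger_gap: 0.0607
gripper_force: 38.9
```

```bash
python3 - <<'E'
from h import *
plan([.525,-.205,.033],-21.2,57.7)
E
```

```text
xyz [-0.0592 -0.0007  0.0898] twist [ 0.1 -0.2  0.4] tcp [ 0.448 -0.175  0.164]
```

Emit:
{"op": "step_arm", "data": {
  "xyz": [
    [-0.02, 0, 0.03],
    [-0.04, 0, 0.06],
    [-0.054, 0, 0.082],
    [-0.0582, 0, 0.0892],
    [-0.0582, 0, 0.0892],
    [-0.0582, 0, 0.0892]
  ],
  "twist": [
    [0, 0, 0],
    [0, 0, 0],
    [0, 0, 0],
    [0, 0, 0],
    [0, 0, 0],
    [0, 0, 0]
  ],
  "claw": [0.6, 0.6, 0.6, 0.6, 0.6, 0.6]
}}

```text
clock: 24.95
eef_pos: [0.4482, -0.176, 0.1648]
ee_rot: [179.7, -32.5, -20.8]
wrist_force: [0.5, 1.0, -1.6]
finger_gap: 0.0606
gripper_force: 38.8
```

```bash
python3 - <<'E'
from h import *
plan([.525,-.205,.032],-21.2,57.7)
s=arm.sense();M=R.from_euler('xyz',s['ee_rot'],degrees=True).as_matrix();print((s['eef_pos']+M[:,2]*arm.pinch_z))
E
```

```text
xyz [-0.0016 -0.0007  0.0014] twist [ 0.1 -0.2  0.3] tcp [ 0.448 -0.175  0.163]
[ 0.52555763 -0.20622908  0.03425228]
```

Emit:
{"op": "step_arm", "data": {
  "xyz": [
    [-0.0012, 0, 0.0018],
    [-0.0012, 0, 0.0018],
    [-0.0012, 0, 0.0018],
    [-0.0012, 0, 0.0018],
    [-0.0012, 0, 0.0018],
    [0.02, 0, -0.035],
    [0.053, 0, -0.085],
    [0.08, 0, -0.13]
  ],
  "twist": [
    [0, 0, 0],
    [0, 0, 0],
    [0, 0, 0],
    [0, 0, 0],
    [0, 0, 0],
    [0, 0, 0],
    [0, 0, 0],
    [0, 0, 0]
  ],
  "claw": [0.6, 0.4, 0, 0, 0, 0, 0, 0]
}}

```text
clock: 25.95
eef_pos: [0.4457, -0.1746, 0.3181]
ee_rot: [179.7, -32.3, -20.8]
wrist_force: [1.3, -0.9, -0.7]
finger_gap: 0.0854
gripper_force: 0.0
```

```bash
python3 - <<'E'
from h import *
C,im=shot('wrist','w5');C,im2=shot('top','t3')
crop(im2,230,145,460,335,2.4,'c5')
o=cv2.imread('pics/c5.png');w=cv2.resize(im,(240,180),interpolation=3);o=np.hstack([o,np.vstack([w,np.zeros((o.shape[0]-180,240,3),np.uint8)])]);cv2.imwrite('pics/m3.png',o);print(o.shape)
E
```

```text
(456, 792, 3)
```

View pics/m3.png

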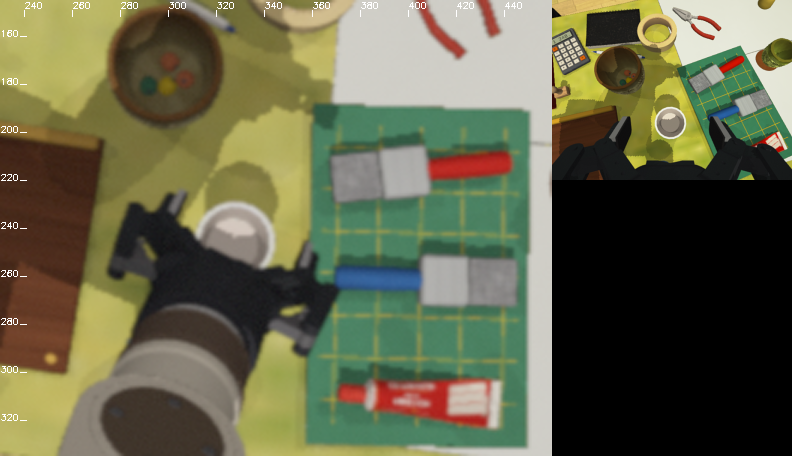

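All four beads are in the big cup (around (297,175)), and both little cups stand upright and empty. Next is the red brush.

```bash
python3 - <<'E'
from h import *
plan([.5963,-.3526,.15],98.3,90)
E
```

```text
xyz [0.158  0.1121 0.1266] twist [  34.5  -19.9 -115.3] tcp [ 0.596 -0.353  0.305]
```

Emit:
{"op": "step_arm", "data": {
  "xyz": [
    [0.02, 0.014, 0.016],
    [0.04, 0.028, 0.032],
    [0.06, 0.043, 0.048],
    [0.08, 0.056, 0.063],
    [0.1, 0.07, 0.08],
    [0.12, 0.085, 0.095],
    [0.14, 0.1, 0.112],
    [0.158, 0.1121, 0.1266]
  ],
  "twist": [
    [2.8, -1.6, -9.4],
    [5.6, -3.2, -18.8],
    [8.5, -4.9, -28.3],
    [11.3, -6.5, -37.7],
    [14.1, -8.1, -47.1],
    [16.9, -9.7, -56.5],
    [19.7, -11.3, -66],
    [22.5, -13, -75.3]
  ],
  "claw": [0, 0, 0, 0, 0, 0, 0, 0]
}}

```text
clock: 27.05
eef_pos: [0.5937, -0.3524, 0.2924]
ee_rot: [172.2, -10.1, 59.0]
wrist_force: [0.4, -0.2, -0.2]
finger_gap: 0.0856
gripper_force: 0.0
```

```bash
python3 - <<'E'
from h import *
print(arm.sense()['joints'])
plan([.5963,-.3526,.15],98.3,90)
E
```

```text
[-32.5976507   35.64771628  16.35130088  63.07618391  10.1792616
  89.80215615]
xyz [ 0.0033  0.0039 -0.0115] twist [ 10.9  -7.  -39.9] tcp [ 0.596 -0.353  0.305]
```

Emit:
{"op": "step_arm", "data": {
  "xyz": [
    [0.001, 0.001, -0.003],
    [0.002, 0.002, -0.006],
    [0.003, 0.003, -0.009],
    [0.0033, 0.0039, -0.0115],
    [0.0033, 0.0039, -0.0115],
    [0.0033, 0.0039, -0.0115]
  ],
  "twist": [
    [2.7, -1.7, -9.9],
    [5.4, -3.5, -19.9],
    [8.2, -5.2, -29.9],
    [10.9, -7, -39.9],
    [10.9, -7, -39.9],
    [10.9, -7, -39.9]
  ],
  "claw": [0, 0, 0, 0, 0, 0]
}}

```text
clock: 27.8
eef_pos: [0.5959, -0.3516, 0.3054]
ee_rot: [179.8, -0.0, 97.9]
wrist_force: [-0.8, -0.2, 0.2]
finger_gap: 0.0853
gripper_force: 0.0
```

```bash
python3 - <<'E'
from h import *
print(arm.sense()['joints'])
plan([.5963,-.3526,.030],98.3,90)
C,im=shot('wrist','w6')
# project predicted landmarks
for p in [(.5869,-.2883,.0195),(.6085,-.4366,.0195),(.5963,-.3526,.0295)]:print(np.round(w2px(C,p)))
cv2.imwrite('pics/w6s.png',cv2.resize(im,None,fx=.75,fy=.75,interpolation=3))
E
```

```text
[-30.56659383  38.91251324  24.81227363  75.78793799   0.11980805
  51.51070375]
xyz [-0.0011 -0.      0.1207] twist [ 0.2 -0.  -0.4] tcp [ 0.596 -0.353  0.185]
[313. 148.]
[314. 338.]
[313. 243.]
```

View pics/w6s.png

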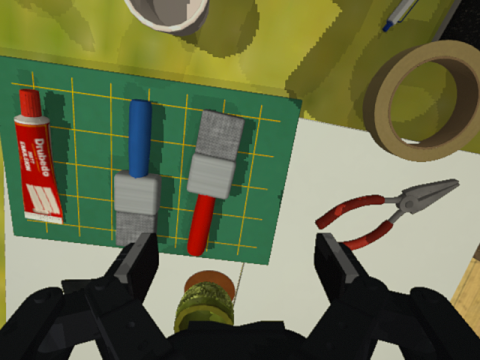

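```bash
python3 - <<'E'
from h import *
C=cam('wrist')
for n,x,y,z in[('rt',220.5,112,.0195),('rtail',198,253,.0195),('bt',137,246,.0195),('btail',141,101,.0195),('cap',31,92,.022),('gt',44,222,.022),('mat1',301,99,.0095),('mat2',268,265,.0095)]:print(n,px2w(C,x/.75,y/.75,z).round(4))
T=cam('top')
for n,u,v in[('mat1',130+567/2.45,145+103/2.45),('mat2',130+785/2.45,145+112/2.45)]:print(n,px2w(T,u,v,.0095).round(4))
E
```

```text
rt [ 0.5744 -0.2913  0.0195]
rtail [ 0.5682 -0.4421  0.0195]
bt [ 0.5027 -0.4422  0.0195]
btail [ 0.5027 -0.2916  0.0195]
cap [ 0.4079 -0.297   0.022 ]
gt [ 0.4086 -0.425   0.022 ]
mat1 [ 0.6468 -0.2701  0.0095]
mat2 [ 0.6483 -0.4539  0.0095]
mat1 [ 0.6489 -0.2751  0.0095]
mat2 [ 0.6469 -0.4555  0.0095]
```

The red brush was knocked: its tip is now at about (.574,-.291) and its tail at (.568,-.442). I'll correct the pose and descend.

```bash
python3 - <<'E'
from h import *
plan([.5719,-.3517,.030],87.6,90)
E
```

```text
xyz [ 0.0032 -0.024   0.1209] twist [ 0.2 -0.  10.3] tcp [ 0.572 -0.352  0.185]
```

Emit:
{"op": "step_arm", "data": {
  "xyz": [
    [0.0032, -0.024, 0.0],
    [0.0032, -0.024, 0.04],
    [0.0032, -0.024, 0.08],
    [0.0032, -0.024, 0.11],
    [0.0032, -0.024, 0.1209],
    [0.0032, -0.024, 0.1209],
    [0.0032, -0.024, 0.1209]
  ],
  "twist": [
    [0, 0, 10.3],
    [0, 0, 10.3],
    [0, 0, 10.3],
    [0, 0, 10.3],
    [0, 0, 10.3],
    [0, 0, 10.3],
    [0, 0, 10.3]
  ],
  "claw": [0.2, 0.2, 0.2, 0.2, 0.2, 0.2, 0.2]
}}

```text
clock: 28.72
eef_pos: [0.5728, -0.3524, 0.1873]
ee_rot: [179.7, 0.1, 87.7]
wrist_force: [-0.5, 0.5, -0.6]
finger_gap: 0.0679
gripper_force: 0.0
```

Emit:
{"op": "step_arm", "data": {
  "xyz": [
    [0, 0, 0],
    [0, 0, 0],
    [0, 0, 0],
    [0, 0, 0],
    [0, 0, 0],
    [0, 0, -0.05],
    [0, 0, -0.1],
    [0, 0, -0.1]
  ],
  "twist": [
    [0, 0, 0],
    [0, 0, 0],
    [0, 0, 0],
    [0, 0, 0],
    [0, 0, 0],
    [0, 0, 0],
    [0, 0, 0],
    [0, 0, 0]
  ],
  "claw": [0.5, 0.8, 0.8, 0.8, 0.8, 0.8, 0.8, 0.8],
  "squeeze": 30
}}

```text
clock: 29.72
eef_pos: [0.5733, -0.3527, 0.2915]
ee_rot: [179.3, 0.3, 87.8]
wrist_force: [1.3, -0.7, -0.2]
finger_gap: 0.0415
gripper_force: 30.3
```

```bash
cat >> h.py <<'E'
BO=np.array([.528,.031]);BY=-7.2
def bw(x,y):return BO+R.from_euler('z',BY,degrees=True).as_matrix()[:2,:2]@np.array([x,y])
E
python3 - <<'E'
from h import *
print(arm.sense()['joints'])
p=bw(.007,.072);print(p)
plan([*p,.13],172.8,90)
E
```

```text
[-31.61694776  36.74940729  18.79697214  71.25659694   0.08203574
  60.61484281]
[0.5439688  0.10155493]
xyz [ 0.4528 -0.0471  0.0037] twist [  0.4   0.8 -85. ] tcp [0.544 0.102 0.285]
```

Emit:
{"op": "step_arm", "data": {
  "xyz": [
    [0.03, -0.005, -0.03],
    [0.06, -0.01, -0.03],
    [0.09, -0.015, -0.03],
    [0.12, -0.02, -0.03],
    [0.15, -0.025, -0.03],
    [0.18, -0.03, -0.03],
    [0.2, -0.035, -0.03],
    [0.22, -0.04, -0.03]
  ],
  "twist": [
    [0, 0, -10],
    [0, 0, -20],
    [0, 0, -30],
    [0, 0, -40],
    [0, 0, -50],
    [0, 0, -60],
    [0, 0, -70],
    [0, 0, -80]
  ],
  "claw": [0.8, 0.8, 0.8, 0.8, 0.8, 0.8, 0.8, 0.8]
}}

```text
clock: 30.72
eef_pos: [0.5397, -0.1294, 0.314]
ee_rot: [180.0, 0.0, 168.1]
wrist_force: [0.2, -0.5, -0.0]
finger_gap: 0.0418
gripper_force: 30.4
```

Emit:
{"op": "step_arm", "data": {
  "xyz": [
    [0, 0, 0],
    [0, 0, 0],
    [0, 0, 0],
    [0, 0, 0],
    [0, 0, 0],
    [0, 0, 0],
    [0, 0, 0],
    [0, 0, 0]
  ],
  "twist": [
    [0, 0, -10.5],
    [0, 0, -21],
    [0, 0, -31.5],
    [0, 0, -42],
    [0, 0, -52.5],
    [0, 0, -63],
    [0, 0, -73.5],
    [0, 0, -84]
  ],
  "claw": [0.8, 0.8, 0.8, 0.8, 0.8, 0.8, 0.8, 0.8]
}}

```text
clock: 31.72
eef_pos: [0.5398, -0.1303, 0.314]
ee_rot: [-180.0, 0.0, -107.9]
wrist_force: [-0.2, -0.2, -1.2]
finger_gap: 0.0413
gripper_force: 30.4
```

```bash
python3 - <<'E'
from h import *
print(arm.sense()['joints'])
p=bw(.007,.072)
plan([*p,.13],352.8,90)
E
```

```text
[-1.35760117e+01  2.30576051e+01 -5.03256251e-01  6.63954005e+01
  2.16341733e-02 -8.56876115e+01]
xyz [-0.2219  0.0673  0.0293] twist [-1.000e-01 -0.000e+00 -1.007e+02] tcp [0.544 0.102 0.285]
```

Emit:
{"op": "step_arm", "data": {
  "xyz": [
    [0, 0, 0],
    [0, 0, 0],
    [0, 0, 0],
    [-0.04, 0.012, 0],
    [-0.09, 0.027, 0.0],
    [-0.14, 0.042, 0],
    [-0.18, 0.055, 0],
    [-0.2219, 0.0673, 0]
  ],
  "twist": [
    [0, 0, -10.5],
    [0, 0, -21],
    [0, 0, -31.5],
    [0, 0, -42],
    [0, 0, -52.5],
    [0, 0, -63],
    [0, 0, -73.5],
    [0, 0, -84]
  ],
  "claw": [0.8, 0.8, 0.8, 0.8, 0.8, 0.8, 0.8, 0.8]
}}

```text
clock: 32.72
eef_pos: [0.5452, 0.1028, 0.314]
ee_rot: [180.0, -0.1, -23.9]
wrist_force: [-1.2, -0.8, 0.9]
finger_gap: 0.0413
gripper_force: 30.4
```

```bash
python3 - <<'E'
from h import *
print(arm.sense()['joints'])
p=bw(.007,.072)
plan([*p,.05],352.8,90)
C,im=shot('wrist','w7')
for u in [(-.1,-.12),(-.1,.12),(.088,-.12),(.088,.12)]:
    q=w2px(C,[*bw(*u),.008]);print(np.round(q));cv2.circle(im,tuple(int(t) for t in q),4,(255,0,255),1)
cv2.imwrite('pics/w7s.png',im)
E
```

```text
[ 1.06875114e+01  2.29923706e+01 -5.93327867e-01  6.63560949e+01
 -6.08054969e-02 -1.45431238e+02]
xyz [-0.0008  0.0016  0.1093] twist [  0.   -0.1 -16.7] tcp [0.544 0.102 0.205]
[577. 283.]
[301. 354.]
[558.  39.]
[224. 145.]
```

View pics/w7s.png

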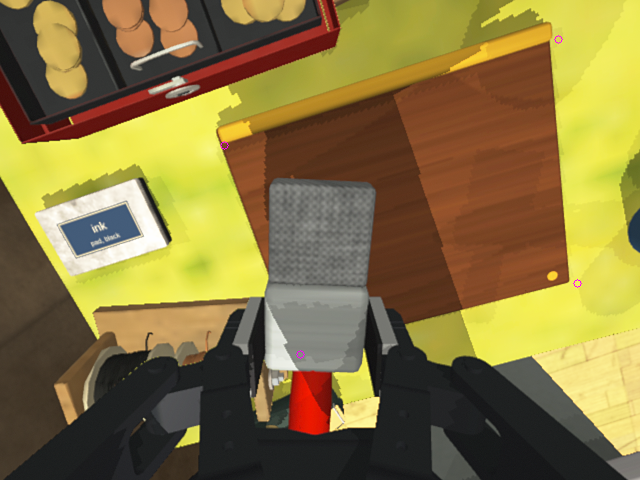

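Emit:
{"op": "step_arm", "data": {
  "xyz": [
    [-0.0008, 0.0016, 0.0],
    [-0.0008, 0.0016, 0.03],
    [-0.0008, 0.0016, 0.06],
    [-0.0008, 0.0016, 0.09],
    [-0.0008, 0.0016, 0.112],
    [-0.0008, 0.0016, 0.112]
  ],
  "twist": [
    [0, 0, -9],
    [0, 0, -16.7],
    [0, 0, -16.7],
    [0, 0, -16.7],
    [0, 0, -16.7],
    [0, 0, -16.7]
  ],
  "claw": [0.8, 0.8, 0.8, 0.8, 0.8, 0.8]
}}

```text
clock: 33.52
eef_pos: [0.5432, 0.0997, 0.2004]
ee_rot: [179.9, 0.2, -7.6]
wrist_force: [-0.9, -0.2, -0.4]
finger_gap: 0.0415
gripper_force: 30.3
```

```bash
python3 - <<'E'
from h import *
p=bw(.007,.072)
plan([*p,.0315],352.8,90)
E
```

```text
xyz [ 0.0006 -0.0019  0.0142] twist [ 0.1  0.2 -0.4] tcp [0.544 0.102 0.186]
```

Lower, release part-way, and rise.

Emit:
{"op": "step_arm", "data": {
  "xyz": [
    [0, 0, 0.009],
    [0, 0, 0.0142],
    [0, 0, 0.0142],
    [0, 0, 0.0142],
    [0, 0, 0.0142],
    [0, 0, 0.0142],
    [0, 0, -0.04],
    [0, 0, -0.1]
  ],
  "twist": [
    [0, 0, 0],
    [0, 0, 0],
    [0, 0, 0],
    [0, 0, 0],
    [0, 0, 0],
    [0, 0, 0],
    [0, 0, 0],
    [0, 0, 0]
  ],
  "claw": [0.8, 0.8, 0.8, 0.3, 0.3, 0.3, 0.3, 0.3]
}}

```text
clock: 34.52
eef_pos: [0.544, 0.1001, 0.3035]
ee_rot: [179.9, -0.0, -7.5]
wrist_force: [1.4, -0.3, 0.2]
finger_gap: 0.0595
gripper_force: 0.0
```

```bash
python3 - <<'E'
from h import *
print(arm.sense()['joints'])
# blue: center (.5025,-.367), heading -90 ; grasp at brush x=+15
plan([.5025,-.382,.15],270,90)
C,im2=shot('top','t4');crop(im2,130,145,456,335,2.45,'c6')
E
```

```text
[ 1.04422879e+01  2.33205496e+01 -1.77279760e+00  6.49074568e+01
 -5.52410707e-02 -1.62022823e+02]
xyz [ 0.0221  0.4834 -0.0008] twist [ 0.  -0.1 82.5] tcp [ 0.502 -0.382  0.305]
```

View pics/c6.png

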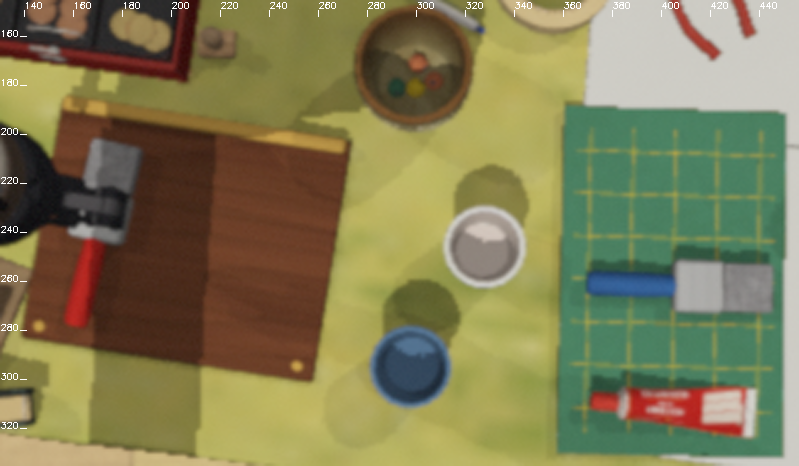

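Emit:
{"op": "step_arm", "data": {
  "xyz": [
    [0.002, 0.06, 0],
    [0.005, 0.12, 0],
    [0.008, 0.18, 0],
    [0.011, 0.24, 0],
    [0.014, 0.3, 0],
    [0.017, 0.36, 0],
    [0.02, 0.42, 0],
    [0.0221, 0.4834, 0]
  ],
  "twist": [
    [0, 0, 10.5],
    [0, 0, 21],
    [0, 0, 31.5],
    [0, 0, 42],
    [0, 0, 52.5],
    [0, 0, 63],
    [0, 0, 73.5],
    [0, 0, 82.5]
  ],
  "claw": [0.2, 0.2, 0.2, 0.2, 0.2, 0.2, 0.2, 0.2]
}}

```text
clock: 35.58
eef_pos: [0.5028, -0.3828, 0.3034]
ee_rot: [-179.8, -0.0, -90.3]
wrist_force: [1.4, -0.5, -0.1]
finger_gap: 0.0685
gripper_force: 0.0
```

```bash
python3 - <<'E'
from h import *
print(arm.sense()['joints'])
plan([.502,-.3825,.031],270,90)
E
```

```text
[-3.73055903e+01  3.18236352e+01  1.20430315e+01  7.00116420e+01
  1.10859924e-01 -1.26977478e+02]
xyz [-0.0004  0.0013  0.1177] twist [-0.2 -0.  -0.3] tcp [ 0.502 -0.382  0.186]
```

Emit:
{"op": "step_arm", "data": {
  "xyz": [
    [0, 0.001, 0.04],
    [0, 0.001, 0.08],
    [0, 0.001, 0.11],
    [0, 0.001, 0.1177],
    [0, 0.001, 0.1177],
    [0, 0.001, 0.1177]
  ],
  "twist": [
    [0, 0, 0],
    [0, 0, 0],
    [0, 0, 0],
    [0, 0, 0],
    [0, 0, 0],
    [0, 0, 0]
  ],
  "claw": [0.2, 0.2, 0.2, 0.2, 0.2, 0.2]
}}

```text
clock: 36.33
eef_pos: [0.5033, -0.3815, 0.1874]
ee_rot: [-179.7, -0.1, -90.0]
wrist_force: [0.4, -0.4, 0.1]
finger_gap: 0.0683
gripper_force: 0.0
```

Emit:
{"op": "step_arm", "data": {
  "xyz": [
    [0, 0, 0],
    [0, 0, 0],
    [0, 0, 0],
    [0, 0, 0],
    [0, 0, 0],
    [0, 0, -0.05],
    [0, 0, -0.1],
    [0, 0, -0.13]
  ],
  "twist": [
    [0, 0, 0],
    [0, 0, 0],
    [0, 0, 0],
    [0, 0, 0],
    [0, 0, 0],
    [0, 0, 0],
    [0, 0, 0],
    [0, 0, 0]
  ],
  "claw": [0.5, 0.8, 0.8, 0.8, 0.8, 0.8, 0.8, 0.8],
  "squeeze": 30
}}

```text
clock: 37.33
eef_pos: [0.5024, -0.3812, 0.3184]
ee_rot: [-179.7, -0.1, -90.0]
wrist_force: [0.5, -0.0, -0.8]
finger_gap: 0.0411
gripper_force: 30.9
```

```bash
python3 - <<'E'
from h import *
print(arm.sense()['joints'])
p=bw(.007,.0)
plan([*p,.15],352.8,90)
E
```

```text
[-3.72096894e+01  3.10562065e+01  1.30541288e+01  7.16480144e+01
  9.48691929e-02 -1.27168350e+02]
xyz [-0.4114 -0.0322  0.013 ] twist [ -0.2  -0.4 -82.8] tcp [0.535 0.03  0.305]
```

Emit:
{"op": "step_arm", "data": {
  "xyz": [
    [-0.05, -0.004, 0],
    [-0.1, -0.008, 0],
    [-0.15, -0.012, 0],
    [-0.2, -0.016, 0],
    [-0.25, -0.02, 0],
    [-0.31, -0.024, 0],
    [-0.37, -0.028, 0.005],
    [-0.4114, -0.0322, 0.013]
  ],
  "twist": [
    [0, 0, -10.5],
    [0, 0, -21],
    [0, 0, -31.5],
    [0, 0, -42],
    [0, 0, -52.5],
    [0, 0, -63],
    [0, 0, -73.5],
    [0, 0, -82.8]
  ],
  "claw": [0.8, 0.8, 0.8, 0.8, 0.8, 0.8, 0.8, 0.8]
}}

```text
clock: 38.33
eef_pos: [0.5343, 0.0329, 0.3026]
ee_rot: [-180.0, -0.2, -6.8]
wrist_force: [0.7, 0.1, -0.7]
finger_gap: 0.0413
gripper_force: 30.8
```

```bash
python3 - <<'E'
from h import *
p=bw(.007,.0)
plan([*p,.0315],352.8,90)
E
```

```text
xyz [0.0005 0.0027 0.1164] twist [-0.  -0.2  0.4] tcp [0.535 0.03  0.186]
```

Emit:
{"op": "step_arm", "data": {
  "xyz": [
    [0, 0.0027, 0.04],
    [0, 0.0027, 0.08],
    [0, 0.0027, 0.1],
    [0, 0.0027, 0.11],
    [0, 0.0027, 0.1164],
    [0, 0.0027, 0.1164]
  ],
  "twist": [
    [0, 0, 0],
    [0, 0, 0],
    [0, 0, 0],
    [0, 0, 0],
    [0, 0, 0],
    [0, 0, 0]
  ],
  "claw": [0.8, 0.8, 0.8, 0.8, 0.8, 0.8]
}}

```text
clock: 39.08
eef_pos: [0.535, 0.0276, 0.1867]
ee_rot: [-180.0, -0.3, -7.2]
wrist_force: [0.8, -0.9, -0.6]
finger_gap: 0.0414
gripper_force: 30.8
```

Emit:
{"op": "step_arm", "data": {
  "xyz": [
    [0, 0, 0.001],
    [0, 0, 0.001],
    [0, 0, 0.001],
    [0, 0, 0.001],
    [0, 0, 0.001],
    [0, 0, -0.04],
    [0, 0, -0.1],
    [0, 0, -0.12]
  ],
  "twist": [
    [0, 0, 0],
    [0, 0, 0],
    [0, 0, 0],
    [0, 0, 0],
    [0, 0, 0],
    [0, 0, 0],
    [0, 0, 0],
    [0, 0, 0]
  ],
  "claw": [0.8, 0.8, 0.3, 0.3, 0.3, 0.3, 0.3, 0.3]
}}

```text
clock: 40.08
eef_pos: [0.5354, 0.0278, 0.3103]
ee_rot: [-179.9, -0.6, -7.2]
wrist_force: [-0.0, -0.3, 0.4]
finger_gap: 0.06
gripper_force: 0.0
```

```bash
python3 - <<'E'
from h import *
print(arm.sense()['joints'])
# glue centre ~(.405,-.363), heading ~89
plan([.405,-.363,.15],268.9,90)
C,im=shot('top','t5')
hsv=cv2.cvtColor(im,cv2.COLOR_BGR2HSV)
m=((hsv[...,0]<8)|(hsv[...,0]>172))&(hsv[...,1]>170)&(hsv[...,2]>90)
m[:285]=0;m[:,:355]=0;m[335:]=0;m[:,455:]=0
v,u=np.nonzero(m);print(len(u),u.min(),u.max(),np.median(v[u<u.min()+8]),np.median(v[u>u.max()-8]))
im0=cv2.imread('pics/top0.png');print(np.abs(im.astype(int)-im0)[285:335,355:455].mean())
E
```

```text
[ 2.97838116e+00  2.09467082e+01 -4.29142982e+00  6.41892884e+01
 -3.29538103e-02 -1.69785347e+02]
xyz [-0.0802  0.4041  0.0043] twist [-0.5 -0.4 83.9] tcp [ 0.405 -0.363  0.305]
336 371 431 308.0 320.0
3.127866666666667
```

Emit:
{"op": "step_arm", "data": {
  "xyz": [
    [-0.01, 0.05, 0],
    [-0.02, 0.1, 0],
    [-0.03, 0.15, 0],
    [-0.04, 0.2, 0],
    [-0.05, 0.25, 0],
    [-0.06, 0.3, 0],
    [-0.07, 0.35, 0.002],
    [-0.0802, 0.4041, 0.0043]
  ],
  "twist": [
    [0, 0, 10.5],
    [0, 0, 21],
    [0, 0, 31.5],
    [0, 0, 42],
    [0, 0, 52.5],
    [0, 0, 63],
    [0, 0, 73.5],
    [-0.2, -0.4, 83.9]
  ],
  "claw": [0.2, 0.2, 0.2, 0.2, 0.2, 0.2, 0.2, 0.2]
}}

```text
clock: 41.12
eef_pos: [0.4029, -0.3642, 0.3007]
ee_rot: [179.8, 0.2, -91.5]
wrist_force: [0.6, -0.1, -0.7]
finger_gap: 0.0681
gripper_force: 0.0
```

```bash
python3 - <<'E'
from h import *
print(arm.sense()['joints'])
plan([.405,-.363,.031],268.9,90)
C,im=shot('wrist','w8');print(w2px(C,(.405,-.363,.0365)),w2px(C,(.4065,-.297,.0225)))
cv2.imwrite('pics/w8s.png',cv2.resize(im,None,fx=.75,fy=.75,interpolation=3))
E
```

```text
[-4.21128020e+01  2.25218131e+01 -3.44850118e+00  6.43270502e+01
 -1.73198929e-02 -1.30654697e+02]
xyz [-0.0009 -0.0026  0.115 ] twist [ 0.2  0.2 -0.4] tcp [ 0.405 -0.363  0.186]
(np.float64(310.5159983523251), np.float64(244.01662499070122)) (np.float64(311.208760043002), np.float64(318.6316537960241))
```

View pics/w8s.png

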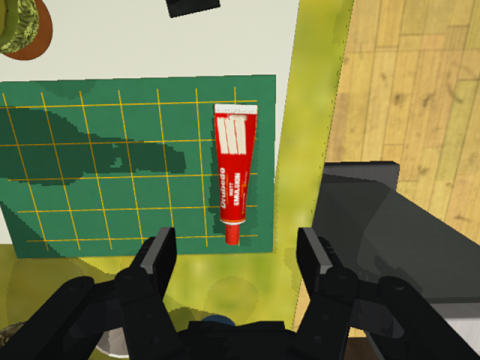

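The tube axis runs from (235,108) to (232,243) and matches the prediction, so I'll grasp it.

Emit:
{"op": "step_arm", "data": {
  "xyz": [
    [-0.0009, -0.0026, 0.04],
    [-0.0009, -0.0026, 0.08],
    [-0.0009, -0.0026, 0.105],
    [-0.0009, -0.0026, 0.115],
    [-0.0009, -0.0026, 0.115],
    [-0.0009, -0.0026, 0.115]
  ],
  "twist": [
    [0, 0, 0],
    [0, 0, 0],
    [0, 0, 0],
    [0, 0, 0],
    [0, 0, 0],
    [0, 0, 0]
  ],
  "claw": [0.2, 0.2, 0.2, 0.2, 0.2, 0.2]
}}

```text
clock: 41.92
eef_pos: [0.4066, -0.3623, 0.1877]
ee_rot: [179.9, 0.1, -91.1]
wrist_force: [-0.2, -0.5, 1.2]
finger_gap: 0.0682
gripper_force: 0.0
```

Emit:
{"op": "step_arm", "data": {
  "xyz": [
    [0, 0, 0],
    [0, 0, 0],
    [0, 0, 0],
    [0, 0, 0],
    [0, 0, 0],
    [0, 0, -0.05],
    [0, 0, -0.1],
    [0, 0, -0.13]
  ],
  "twist": [
    [0, 0, 0],
    [0, 0, 0],
    [0, 0, 0],
    [0, 0, 0],
    [0, 0, 0],
    [0, 0, 0],
    [0, 0, 0],
    [0, 0, 0]
  ],
  "claw": [0.5, 0.8, 0.8, 0.8, 0.8, 0.8, 0.8, 0.8],
  "squeeze": 30
}}

```text
clock: 42.92
eef_pos: [0.4067, -0.3625, 0.3192]
ee_rot: [179.9, 0.0, -91.1]
wrist_force: [0.3, -0.7, -1.3]
finger_gap: 0.0297
gripper_force: 29.8
```

```bash
python3 - <<'E'
from h import *
print(arm.sense()['joints'])
p=bw(-.007,-.076);print(p)
plan([*p,.15],172.0,90)
E
```

```text
[-4.17031291e+01  2.17415873e+01 -1.68167446e+00  6.66326410e+01
 -3.42195400e-02 -1.30565329e+02]
[ 0.51152987 -0.04352338]
xyz [-0.321  -0.0985  0.0144] twist [ 0.1 -0.  96.9] tcp [ 0.512 -0.044  0.305]
```

Emit:
{"op": "step_arm", "data": {
  "xyz": [
    [-0.04, -0.012, 0],
    [-0.08, -0.024, 0],
    [-0.12, -0.036, 0],
    [-0.16, -0.049, 0],
    [-0.2, -0.061, 0],
    [-0.24, -0.074, 0],
    [-0.28, -0.086, 0],
    [-0.321, -0.0985, 0]
  ],
  "twist": [
    [0, 0, 10.5],
    [0, 0, 21],
    [0, 0, 31.5],
    [0, 0, 42],
    [0, 0, 52.5],
    [0, 0, 63],
    [0, 0, 73.5],
    [0, 0, 84]
  ],
  "claw": [0.8, 0.8, 0.8, 0.8, 0.8, 0.8, 0.8, 0.8]
}}

```text
clock: 43.92
eef_pos: [0.5114, -0.042, 0.3168]
ee_rot: [179.9, -0.2, -175.5]
wrist_force: [0.5, 0.6, 0.2]
finger_gap: 0.0295
gripper_force: 29.8
```

```bash
python3 - <<'E'
from h import *
p=bw(-.007,-.076)
plan([*p,.06],172.8,90)
plan([*p,.0315],172.8,90)
E
```

```text
xyz [-0.0004 -0.0018  0.1021] twist [ 0.1 -0.2 11.7] tcp [ 0.512 -0.044  0.215]
xyz [-0.0005 -0.0019  0.1306] twist [ 0.1 -0.2 11.7] tcp [ 0.512 -0.044  0.186]
```

Emit:
{"op": "step_arm", "data": {
  "xyz": [
    [0, -0.001, 0.0],
    [0, -0.0018, 0.03],
    [0, -0.0018, 0.07],
    [0, -0.0018, 0.1],
    [0, -0.0018, 0.12],
    [0, -0.0018, 0.129],
    [0, -0.0018, 0.129]
  ],
  "twist": [
    [0, 0, 10],
    [0, 0, 11.7],
    [0, 0, 11.7],
    [0, 0, 11.7],
    [0, 0, 11.7],
    [0, 0, 11.7],
    [0, 0, 11.7]
  ],
  "claw": [0.8, 0.8, 0.8, 0.8, 0.8, 0.8, 0.8]
}}

```text
clock: 44.8
eef_pos: [0.511, -0.0448, 0.1879]
ee_rot: [179.9, -0.2, 173.2]
wrist_force: [-0.5, 0.2, -0.3]
finger_gap: 0.0294
gripper_force: 29.8
```

```bash
python3 - <<'E'
from h import *
plan([*bw(-.007,-.076),.0315],172.8,90)
E
```

```text
xyz [-0.0004  0.0013  0.0017] twist [ 0.1 -0.2  0.4] tcp [ 0.512 -0.044  0.186]
```

Emit:
{"op": "step_arm", "data": {
  "xyz": [
    [0, 0, 0.0015],
    [0, 0, 0.0015],
    [0, 0, 0.0015],
    [0, 0, 0.0015],
    [0, 0, 0.0015],
    [0, 0, -0.05],
    [0, 0, -0.11],
    [0, 0, -0.15]
  ],
  "twist": [
    [0, 0, 0],
    [0, 0, 0],
    [0, 0, 0],
    [0, 0, 0],
    [0, 0, 0],
    [0, 0, 0],
    [0, 0, 0],
    [0, 0, 0]
  ],
  "claw": [0.8, 0.3, 0.3, 0.3, 0.3, 0.3, 0.3, 0.3]
}}

```text
clock: 45.8
eef_pos: [0.5119, -0.0451, 0.3409]
ee_rot: [179.9, -0.0, 173.2]
wrist_force: [0.3, 0.3, -0.1]
finger_gap: 0.0597
gripper_force: 0.0
```

Emit:
{"op": "step_arm", "data": {
  "xyz": [
    [0, -0.05, 0],
    [0, -0.1, 0],
    [0, -0.15, 0],
    [0, -0.2, 0],
    [0, -0.25, 0],
    [0, -0.3, 0],
    [0, -0.33, 0],
    [0, -0.33, 0]
  ],
  "twist": [
    [0, 0, 0],
    [0, 0, 0],
    [0, 0, 0],
    [0, 0, 0],
    [0, 0, 0],
    [0, 0, 0],
    [0, 0, 0],
    [0, 0, 0]
  ],
  "claw": [0.3, 0.3, 0.3, 0.3, 0.3, 0.3, 0.3, 0.3]
}}

```text
clock: 46.8
eef_pos: [0.4715, -0.3749, 0.3368]
ee_rot: [179.9, -0.2, 173.0]
wrist_force: [1.1, 0.5, 0.8]
finger_gap: 0.0597
gripper_force: 0.0
```

```bash
python3 - <<'E'
from h import *
C,im2=shot('top','t6');crop(im2,130,145,456,335,2.45,'c7')
E
```

```text
(no output)
```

View pics/c7.png

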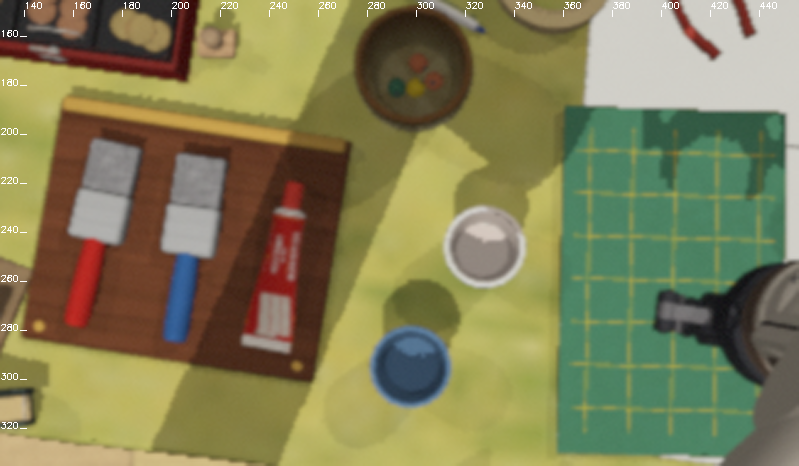

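All three items lie lengthwise on the board, pointing to the brass strip, with beads and cups in order. Handing in.

```bash
python3 -c "
from rig import arm
print(arm.sign_off())"
```

```text
the job is handed in; nothing more can be done
None
```

The job is handed in: the last picture shows all four beads in the big cup, both little cups empty and upright, and the red brush, blue brush and glue side by side on the board pointing to the brass strip (the yellow brush was not out).

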